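Stand the jar up and press-turn its sprung cap shut

TASK

The square glass jar was left lying on its side with its sprung steel cap still open: stand it upright in the square bamboo stand, fully down between the rails, and let go of it. Then take the cap by its bar, press it down against its spring and turn it clockwise (seen from above) until it catches, and let go so that it springs up into the catch. Last, press the locked cap down once more to the bottom of its spring travel to confirm it is seated, and come away, leaving the jar standing locked in the stand and the other things where they are.

Things in the scene. Friction and masses are not known exactly. Their poses are not given: they have to be found in the camera images.
- jar: pale square glass jar, body 56 x 56 x 90 mm long, with sprung steel cap 134 mm over all, 270 to 460 g. Starts lying on the table, cap roughly to +y. Origin: centre of its bottom face; +x along its axis to the cap (up when standing); y, z square to its sides (lying: z up). Cap disc 48 mm across, 104 to 116 mm along +x, with a grip bar on top up to 134 mm
- stand: square pale bamboo stand fixed to the table, 94 x 94 mm. Origin: centre of its underside, z up, x and y square to its sides. Floor 12 mm above the table; four rails, 14 mm thick, rise to 26 mm and leave a 66 x 66 mm square opening, which takes the jar any of four ways round
- cap_press (a joint): how far the cap is pressed down along the jar's axis (m): 0 up, 0.010 at the hard bottom of its travel. The spring pushes back with about 4 N at 0, 9 N at 0.0065, 11 N at 0.010. Open, it stands at 0; locked and let go, at about 0.003. It can turn from open to locked only while pressed deeper than about 0.0065
- cap_turn (a joint): turn of the cap on the jar (rad), growing clockwise seen from above the cap. Open: 0 to 0.3; at about 0.35 a stop inside blocks it unless it is pressed. Past about 1.15 it can spring up into the catch and is then locked; hard stop at 1.35. Turning takes about 0.1 N m
- cap_grip (a point): middle of the cap's straight steel grip bar (42 mm long, 12 mm thick, 18 mm tall), 9 mm above the cap disc; 125 mm along +x from the jar's bottom with the cap up. x as the jar's axis, y along the bar, z across its thickness (turns with the cap; at cap_turn 0 its y is the jar's y)
- cap_top (a point): centre of the top face of the grip bar, 134 mm along +x from the jar's bottom with the cap up; axes as cap_grip
- onggi: bystander: dark lidded onggi pot, 112 mm across, 118 mm tall; origin under its centre
- round_jar: bystander: round glass jar with steel cap, 72 mm across, 105 mm tall; origin under its centre
- spoon_rest: bystander: white plastic spoon rest 110 x 70 mm, 16 mm tall, with a wooden spoon fixed on it that reaches 80 mm towards its -x; origin under its centre
- dish: bystander: white ceramic bowl, 100 mm across, 42 mm tall; origin under its centre
- tin: bystander: plain metal tin, 66 mm across, 85 mm tall; origin under its centre

How it is judged:
On the way, in this order (a step that is already met when the one before it is completed fails the run):
1. the jar stands upright, fully down in the stand, let go, its cap still open (angle between jar's own x axis and vertical below 0.08 rad and horizontal distance between jar and stand below 0.012 m and z of jar in the frame of stand between 0.009 and 0.0155 m and contact force between the fingers and jar below 0.05 N and value of joint cap_turn below 0.6 rad and value of joint cap_press below 0.002 m), for 0.2 s.
2. the fingers hold the standing jar's open cap pressed down, deep enough to turn (angle between jar's own x axis and vertical below 0.08 rad and horizontal distance between jar and stand below 0.012 m and z of jar in the frame of stand between 0.009 and 0.0155 m and value of joint cap_press above 0.006 m and value of joint cap_turn below 0.9 rad and contact force between the fingers and jar above 3 N), for 0.15 s.
3. the standing jar's cap has been pressed, turned into its catch and let go (about 3 mm down) (angle between jar's own x axis and vertical below 0.08 rad and horizontal distance between jar and stand below 0.012 m and z of jar in the frame of stand between 0.009 and 0.0155 m and contact force between the fingers and jar below 0.05 N and value of joint cap_turn above 1.08 rad and value of joint cap_press between 0.002 and 0.0045 m), for 0.2 s.
4. the locked cap is pressed to the bottom of its spring travel with the fingers (8 mm or deeper) (angle between jar's own x axis and vertical below 0.08 rad and horizontal distance between jar and stand below 0.012 m and z of jar in the frame of stand between 0.009 and 0.0155 m and value of joint cap_turn above 1.08 rad and value of joint cap_press above 0.008 m and contact force between the fingers and jar above 3 N), for 0.05 s.
At the end, for the whole second after the job is handed in: The jar stands upright (within 0.08 rad) in the stand, its bottom on the stand's floor (9 to 15.5 mm above the stand's underside) and within 12 mm of its centre, at rest and let go, with the cap locked: turned past 1.08 rad and sprung up into the catch, 2 to 4.5 mm down (all of step 3 and linear speed of jar below 0.02 m/s); the robot touches nothing.
It fails at once if the onggi is moved by more than 30 mm or tipped over (distance of onggi from where it was at the start of the episode above 0.03 m or angle between onggi's own z axis and vertical above 0.4 rad).
It fails at once if the round jar is moved by more than 30 mm or tipped over (distance of round_jar from where it was at the start of the episode above 0.03 m or angle between round_jar's own z axis and vertical above 0.4 rad).
It fails at once if the spoon rest is moved by more than 30 mm or tipped over (distance of spoon_rest from where it was at the start of the episode above 0.03 m or angle between spoon_rest's own z axis and vertical above 0.4 rad).
It fails at once if the dish is moved by more than 30 mm or tipped over (distance of dish from where it was at the start of the episode above 0.03 m or angle between dish's own z axis and vertical above 0.4 rad).
It fails at once if the tin is moved by more than 30 mm or tipped over (distance of tin from where it was at the start of the episode above 0.03 m or angle between tin's own z axis and vertical above 0.4 rad).
It also fails if it takes over 69 s, if anything falls off the work surface, if the arm or the gripper's body presses on something with over 40 N, if the wrist force passes 120 N, or if a joint passes its speed limit or range.

ROBOT

A 6-joint arm with a two-finger parallel gripper is mounted at the origin on the work surface. World frame = base frame: x ahead of the robot, y to its left, z up, the work surface at z = 0. Lengths are in m, angles in rad, forces in N, time in s.
With the tool pointing down it reaches from about 0.35 to 0.975 m from the base axis. Payload 4.9 kg.
Tool frame: the origin (TCP) lies on the centre line of the jaws, within the pads' length; the fingertips stand 19 mm ahead of it and the grasp point (between the pads) is the TCP; z points along the fingers, y is the line along which they close (so a half turn about z gives the same grasp; the last joint's range is limited). The gripper opens to 85 mm and grips with 20 to 120 N. Pads are 22 mm wide; open, the fingers measure 114 mm over their backs; the gripper's body (76 mm by 85 mm) begins 54 mm behind the grasp point. The pads swing forward as they close: fully open they stand 13 mm farther back than shut.
Start: joints at [-1.463, 0.053, 1.613, -0, 1.476, -0.119], TCP at [0.141, -0.609, 0.25] pointing down, gripper open.
Joint ranges: [-3.01, 3.01], [-1.01, 2.22], [0.06, 2.58], [-1.02, 4.17], [0.09, 2.62], [-3.14, 3.14]. Speed limits (rad/s): [2.57, 2.57, 3.14, 3.14, 3.14, 3.14].

INTERFACE

Orientations are given as a unit quaternion [w, x, y, z].
In Python, from plant import state, grab_frame, ticket, spotter gives the robot as it stands.
- The arm moves only by the tool apply_moves, never from a script. Its argument "series" is a list of rows, each an object of numbers: "jaw": the closure, from 0 (fully open) to 1 (shut); "dx", "dy", "dz": the shift along the tool's x, y, z in mm; "turn": the turn about the tool's z in rad. A call has 1 to 5 rows; each row is the pose to reach, as a shift and turn from the pose commanded when the call began, along the tool's axes at that moment; what a row does not reach only later rows make up. A row lasts 1/12 s, in which the tool goes at most 41.7 mm and 7.16 degrees, less where a joint would pass 70% of its speed; a pose out of reach is approached as far as the arm can. A call with a gripper value outside its range is refused whole. The fingers move at their own pace and stop on an object; the grip force is fixed at half the most. Time passes only in rows, so rows that repeat a pose let the fingers close. It gives the time, the measured TCP pose, the force, the opening and the grip force at its end, in the units of the state.
- state(): the state, without advancing time (a new reading comes with each control period).
- grab_frame(name): name is "scene" or "top" or "wrist"; returns a dict with "pixels" (384x512x3 uint8, red, green, blue), "mtx" (3x3 intrinsics, pixels), "camera_from_world" (4x4, takes a point from world to camera coordinates). Camera axes: x right, y down, z forward; pixel columns grow to the right and rows downward; lengths in m; the calibration is good to about 2 mm. A picture is of the moment at which its call begins. There is no depth.
- ticket.job_done(): hands the job in; it is judged then, once.
Trained networks look in a picture, given as the dict that the camera call returned (one of the last four; its "shot" number tells which), for a name from the list of things; names that differ only in an ending like _2 or _b are one class to them, and where a whole thing is asked for, a point or a joint stands for the part that bears it (a point fixed in the world has none). Each returns a list of dicts, best first, with "conf" (0 to 1); they miss things now and then, are a little off and sometimes report something else, mostly with a low value. They report only what shows in the picture. A call takes as long as a camera call.
- spotter.outline_of(picture, target): "region" (384x512 bool, what is visible of it) and "extent" ([left, top, right, bottom] in pixels, round what is visible of it).
The state is a dict: "time": time; "joint_pos": joint angles; "joint_vel": joint speeds; "joint_efforts": joint torques, N m; "tool_pos": TCP position; "tool_rot": TCP orientation; "contact_force": force on the tool from outside, world axes, zero at the start; "ft_torque": the same for the moment, N m; "gripper_width": opening from 0.0 (shut) to 1.0 (fully open); "grasp_force": force on a finger pad.
Only numpy, scipy, OpenCV 4.12 (cv2) and the standard library are available. Lean on these libraries where they do the work, as an engineer would, in place of code of your own. Each camera call takes 0.05 s, during which the arm holds its last target. There are 200 camera calls.

## Working session

There is one attempt and no reset: what is moved stays moved. The work goes in short steps, Python scripts to look and compute and a tool call to move; the robot and the scene stay as the last step left them, time stands still between calls to the robot, and variables do not carry over. Pictures are saved under pics/ and viewed, at most 10 in all, crops included, and the job is handed in when it is done.

Besides the shell and the picture viewer there is one more tool, called after "Emit:" in YAML: its name, and indented under it one key for each argument. apply_moves: Moves the arm, as the interface text tells. Its arguments: {"type":"object","properties":{"series":{"type":"array","items":{"type":"object","properties":{"jaw":{"type":"number"},"dx":{"type":"number"},"dy":{"type":"number"},"dz":{"type":"number"},"turn":{"type":"number"}}}}},"required":["series"]}

```bash
ls; mkdir -p pics; python3 - <<'E'
from plant import state, grab_frame, spotter
import cv2, numpy as np
s=state();print({k:np.round(v,3) for k,v in s.items()})
ims=[]
for n in ["scene","top"]:
    f=grab_frame(n); ims.append(f)
    print(n,f["mtx"].tolist(),np.round(f["camera_from_world"],4).tolist())
    for t in ["jar","stand","cap_grip","onggi","round_jar","spoon_rest","dish","tin"]:
        r=spotter.outline_of(f,t)
        print(t,[(round(q["conf"],2),np.round(q["extent"]).tolist()) for q in r[:2]])
    cv2.imwrite(f"pics/{n}.png",f["pixels"][:,:,::-1])
E
```

```text
pics
{'time': np.float64(0.0), 'joint_pos': array([-1.463,  0.053,  1.614,  0.   ,  1.476, -0.119]), 'joint_vel': array([ 0.   , -0.001, -0.001, -0.002,  0.001, -0.   ]), 'joint_efforts': array([ 2.0000e-03, -3.9368e+01, -3.7017e+01,  0.0000e+00,  7.0000e-03,
       -0.0000e+00]), 'tool_pos': array([ 0.14 , -0.608,  0.249]), 'tool_rot': array([-0.001,  0.994,  0.113,  0.   ]), 'contact_force': array([ 0.101, -0.636, -0.069]), 'ft_torque': array([ 0.019,  0.042, -0.017]), 'grasp_force': np.float64(0.0), 'gripper_width': np.float64(0.997)}
scene [[457.2009784734518, 0.0, 255.36395301650938], [0.0, 457.2009784734518, 192.71240309927106], [0.0, 0.0, 1.0]] [[-0.861, 0.5086, 0.0061, 0.5161], [0.4232, 0.723, -0.546, -0.2226], [-0.2821, -0.4675, -0.8378, 1.6223], [0.0, 0.0, 0.0, 1.0]]
jar [(0.72, [212.0, 132.0, 236.0, 174.0])]
stand [(0.95, [260.0, 223.0, 291.0, 259.0])]
cap_grip [(0.72, [222.0, 157.0, 240.0, 170.0])]
onggi [(0.65, [178.0, 187.0, 216.0, 232.0])]
round_jar [(0.77, [164.0, 102.0, 190.0, 136.0])]
spoon_rest [(0.71, [239.0, 191.0, 275.0, 221.0]), (0.46, [379.0, 252.0, 410.0, 284.0])]
dish [(0.58, [242.0, 80.0, 270.0, 99.0])]
tin [(0.63, [374.0, 248.0, 411.0, 284.0])]
top [[493.56004960020897, 0.0, 258.1977735788337], [0.0, 493.56004960020897, 206.37409770497464], [0.0, 0.0, 1.0]] [[0.0204, -0.9998, 0.0017, -0.013], [-0.9951, -0.0205, -0.0964, 0.5953], [0.0964, 0.0002, -0.9953, 1.3844], [0.0, 0.0, 0.0, 1.0]]
jar [(0.69, [305.0, 196.0, 356.0, 224.0])]
stand [(0.78, [186.0, 176.0, 228.0, 219.0])]
cap_grip [(0.54, [303.0, 194.0, 321.0, 216.0])]
onggi []
round_jar [(0.81, [389.0, 164.0, 419.0, 194.0]), (0.5, [306.0, 198.0, 319.0, 214.0])]
spoon_rest [(0.67, [239.0, 188.0, 266.0, 235.0])]
dish [(0.66, [380.0, 270.0, 415.0, 306.0])]
tin [(0.93, [97.0, 264.0, 132.0, 286.0])]
```

```bash
python3 - <<'E'
import cv2, numpy as np
a=cv2.imread("pics/scene.png");b=cv2.imread("pics/top.png")
a=cv2.resize(a[70:300,130:430],None,fx=2,fy=2,interpolation=2)
b=cv2.resize(b[130:320,80:440],None,fx=2,fy=2,interpolation=2)
cv2.imwrite("pics/a.png",a);cv2.imwrite("pics/b.png",b)
E
```

```text
(no output)
```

View pics/a.png

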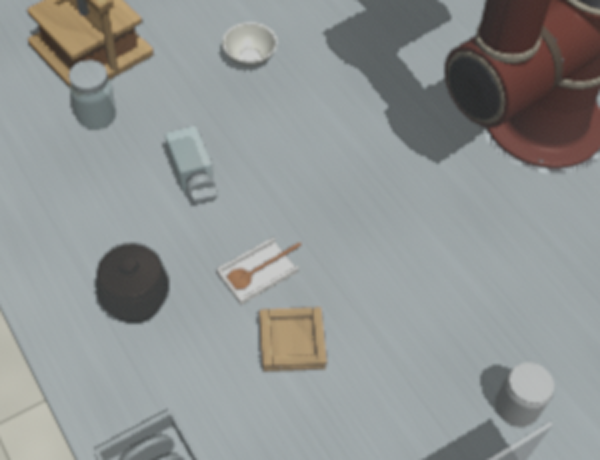

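View pics/b.png

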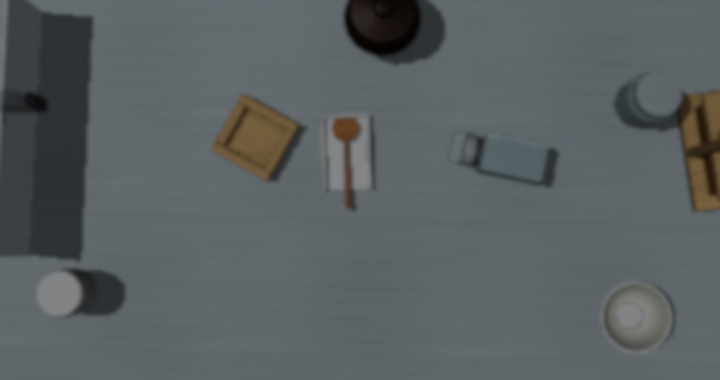

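The crops show the jar lying in the open with its cap towards the spoon rest (scene crop about (192,165), top crop about (500,160)). The stand is empty and turned roughly 30° (top crop (257,137)). Next I triangulate both.

```bash
cat > h.py <<'E'
from plant import state, grab_frame, ticket, spotter
import cv2, numpy as np
from scipy.spatial.transform import Rotation as R
def ray(f,uv):
    T=f["camera_from_world"];c=-T[:3,:3].T@T[:3,3]
    d=T[:3,:3].T@np.linalg.solve(f["mtx"],[uv[0],uv[1],1.]);return c,d/np.linalg.norm(d)
def onz(f,uv,z):
    c,d=ray(f,uv);return c+d*(z-c[2])/d[2]
def proj(f,P):
    T=f["camera_from_world"];p=np.atleast_2d(P)@T[:3,:3].T+T[:3,3];q=p@f["mtx"].T;return q[:,:2]/q[:,2:]
def tri(rs):
    A=0;b=0
    for c,d in rs:
        M=np.eye(3)-np.outer(d,d);A=A+M;b=b+M@c
    p=np.linalg.solve(A,b);return p,[round(float(np.linalg.norm((np.eye(3)-np.outer(d,d))@(p-c)))*1e3,1) for c,d in rs]
def mask(f,t,c=0.4):
    r=spotter.outline_of(f,t)
    return r[0]["region"] if r and r[0]["conf"]>c else None
def cen(m): 
    y,x=np.nonzero(m);return np.array([x.mean(),y.mean()])
def rect(f,m,z):
    "min-area rectangle of mask cast on plane z: centre, sizes, angle"
    cs=max(cv2.findContours(m.astype(np.uint8),0,2)[0],key=cv2.contourArea)[:,0]
    P=np.array([onz(f,p,z)[:2] for p in cs])
    (c,s,a)=cv2.minAreaRect((P*1000).astype(np.float32));return np.round(c,1),np.round(s,1),round(a,1)
E
python3 - <<'E'
from h import *
fs={n:grab_frame(n) for n in["scene","top"]}
M={(n,t):mask(fs[n],t) for n in fs for t in["jar","stand","cap_grip"]}
for t in["jar","stand","cap_grip"]:
    p=tri([ray(fs[n],cen(M[n,t])) for n in fs]);print(t,np.round(p[0],4),p[1])
for n in fs:
    print(n,"jar",rect(fs[n],M[n,"jar"],.028),"stand",rect(fs[n],M[n,"stand"],.026))
for t in ["onggi","round_jar","spoon_rest","dish","tin"]:
    for n in fs:
        m=mask(fs[n],t); 
        if m is not None: print(t,n,np.round(onz(fs[n],cen(m),.03),3))
E
```

```text
jar [ 0.5943 -0.2096  0.0271] [0.8, 0.8]
stand [0.616  0.1468 0.0111] [1.2, 1.2]
cap_grip [ 0.6057 -0.1531  0.0332] [0.3, 0.3]
scene jar (array([ 593.4, -208.8]), array([154.1,  59.8]), 76.7) stand (array([618.8, 152.7]), array([106.9,  94.7]), 61.8)
top jar (array([ 596.6, -204. ]), array([135. ,  64.3]), 77.7) stand (array([614.6, 145.3]), array([98.9, 96.4]), 64.0)
onggi scene [ 0.783 -0.05   0.03 ]
round_jar scene [ 0.671 -0.43   0.03 ]
round_jar top [ 0.682 -0.418  0.03 ]
spoon_rest scene [0.603 0.027 0.03 ]
spoon_rest top [0.596 0.015 0.03 ]
dish scene [ 0.368 -0.399  0.03 ]
dish top [ 0.371 -0.399  0.03 ]
tin scene [0.383 0.398 0.03 ]
tin top [0.39  0.403 0.03 ]
```

Emit:
apply_moves:
  series:
    - {"dx": 180,"dy": -100,"turn": -0.56,"jaw": 0}
    - {"dx": 180,"dy": -100,"turn": -0.56,"jaw": 0}
    - {"dx": 180,"dy": -100,"turn": -0.56,"jaw": 0}
    - {"dx": 180,"dy": -100,"turn": -0.56,"jaw": 0}
    - {"dx": 180,"dy": -100,"turn": -0.56,"jaw": 0}

```text
invalid input at $.series[0]: expected keys jaw, dx, dy, dz, turn
```

Emit:
apply_moves:
  series:
    - {"dx": 180,"dy": -100,"dz": 0,"turn": -0.56,"jaw": 0}
    - {"dx": 180,"dy": -100,"dz": 0,"turn": -0.56,"jaw": 0}
    - {"dx": 180,"dy": -100,"dz": 0,"turn": -0.56,"jaw": 0}
    - {"dx": 180,"dy": -100,"dz": 0,"turn": -0.56,"jaw": 0}
    - {"dx": 180,"dy": -100,"dz": 0,"turn": -0.56,"jaw": 0}

```text
time: 2.22
tool_pos: [0.2946, -0.4695, 0.2504]
tool_rot: [0.0, 0.923, 0.386, 0.0]
contact_force: [0.3, -0.3, -0.1]
gripper_width: 1.002
grasp_force: 0.0
```

Emit:
apply_moves:
  series:
    - {"dx": 205,"dy": 10,"dz": 0,"turn": -0.56,"jaw": 0}
    - {"dx": 205,"dy": 10,"dz": 0,"turn": -0.56,"jaw": 0}
    - {"dx": 205,"dy": 10,"dz": 0,"turn": -0.56,"jaw": 0}
    - {"dx": 205,"dy": 10,"dz": 0,"turn": -0.56,"jaw": 0}
    - {"dx": 205,"dy": 10,"dz": 0,"turn": -0.56,"jaw": 0}

```text
time: 2.63
tool_pos: [0.4467, -0.3311, 0.2506]
tool_rot: [0.0, 0.78, 0.626, 0.0]
contact_force: [0.5, -0.5, -0.1]
gripper_width: 0.999
grasp_force: 0.0
```

Emit:
apply_moves:
  series:
    - {"dx": 175,"dy": 110,"dz": 0,"turn": 0,"jaw": 0}
    - {"dx": 175,"dy": 110,"dz": 0,"turn": 0,"jaw": 0}
    - {"dx": 175,"dy": 110,"dz": 0,"turn": 0,"jaw": 0}
    - {"dx": 175,"dy": 110,"dz": 0,"turn": 0,"jaw": 0}
    - {"dx": 175,"dy": 110,"dz": 0,"turn": 0,"jaw": 0}

```text
time: 3.05
tool_pos: [0.5927, -0.1848, 0.2505]
tool_rot: [0.0, 0.782, 0.624, 0.0]
contact_force: [-0.4, -0.5, -0.3]
gripper_width: 0.995
grasp_force: 0.0
```

```bash
python3 - <<'E'
from h import *
s=state();print(s["tool_pos"],s["joint_pos"],2*np.degrees(np.arctan2(s["tool_rot"][2],s["tool_rot"][1])))
f=grab_frame("wrist");print(np.round(f["camera_from_world"],3).tolist())
for t in["jar","cap_grip"]:
    m=mask(f,t,.3)
    if m is not None:print(t,cen(m),rect(f,m,.028),np.round(onz(f,cen(m),.028),4))
cv2.imwrite("pics/w1.png",f["pixels"][:,:,::-1])
E
```

```text
[ 0.59273741 -0.18483539  0.25050343] [-4.22087780e-01  4.26842092e-02  1.62292212e+00  4.19242015e-05
  1.47544593e+00 -1.98546415e-01] 77.19179515355175
[[0.975, -0.222, -0.0, -0.62], [-0.209, -0.921, 0.328, -0.089], [-0.073, -0.32, -0.945, 0.365], [0.0, 0.0, 0.0, 1.0]]
jar [266.21451441 180.8129288 ] (array([ 597.1, -207.1]), array([148.5,  60.4]), 79.2) [ 0.5974 -0.2049  0.028 ]
cap_grip [264.57901235 131.95185185] (array([ 607.2, -153.2]), array([38. , 48.3]), 78.9) [ 0.6071 -0.1529  0.028 ]
```

View pics/w1.png

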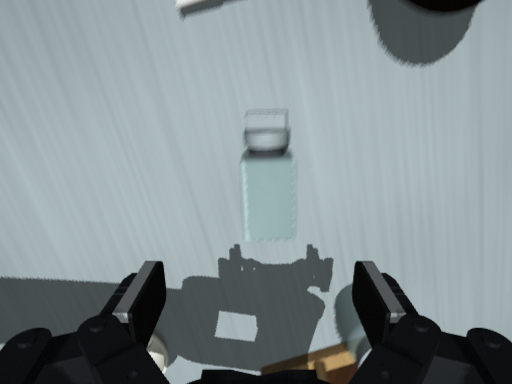

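Wrist view: the bar spans about (246..288, 108..128), the disc rows 128–150 and the body rows 152–240 around column 269, so the jar is nearly aligned with the tool. I check the points numerically.

```bash
python3 - <<'E'
from h import *
f=grab_frame("wrist");s=state();p=s["tool_pos"]
y=np.radians(77.2);X=np.array([np.cos(y),np.sin(y)]);Y=np.array([np.sin(y),-np.cos(y)])
c,_=ray(f,(0,0));print("cam",c)
def rel(P): d=P[:2]-p[:2];return np.round(np.array([d@X,d@Y])*1e3,1)
for n,uv,z in[("barL",(246,118),.028),("barR",(288,118),.028),("barTip",(267,108),.034),("barTipz28",(267,108),.028),("bodyTopL",(242,158),.056),("bodyTopR",(297,158),.056),("bodyBotL",(246,239),.056),("bodyBotR",(295,239),.056)]:
    print(n,rel(onz(f,uv,z)))
g=cv2.cvtColor(f["pixels"],cv2.COLOR_RGB2GRAY)
print(g[100:165:2,267].tolist()); print(g[118,238:298].tolist()); print(g[200,230:310].tolist()); print(g[230:250,270].tolist())
t=grab_frame("top");m=mask(t,"stand");
print(rel(tri([ray(t,cen(mask(t,"jar"))),ray(f,cen(mask(f,"jar")))])[0]),tri([ray(t,cen(mask(t,"cap_grip"))),ray(f,cen(mask(f,"cap_grip")))]))
E
```

```text
cam [ 0.61234382 -0.10183203  0.37318601]
barL [ 50.  -11.9]
barR [50.2 31. ]
barTip [60.5  9.3]
barTipz28 [60.   9.5]
bodyTopL [ 14.7 -15.1]
bodyTopR [14.9 38.7]
bodyBotL [-73.1 -11.9]
bodyBotR [-72.9  40.2]
[181, 181, 182, 180, 180, 180, 181, 127, 176, 180, 180, 186, 182, 183, 184, 184, 119, 89, 185, 186, 184, 185, 185, 174, 176, 172, 45, 72, 73, 72, 80, 112, 156]
[179, 178, 181, 189, 188, 182, 151, 174, 181, 182, 183, 182, 183, 181, 182, 182, 182, 181, 181, 172, 171, 180, 182, 182, 182, 182, 181, 172, 171, 180, 182, 182, 182, 182, 182, 172, 170, 181, 181, 181, 182, 181, 181, 181, 182, 173, 147, 81, 167, 178, 180, 179, 181, 178, 178, 179, 182, 181, 179, 179]
[178, 178, 178, 179, 176, 173, 172, 173, 176, 175, 148, 179, 193, 207, 209, 199, 175, 173, 173, 172, 173, 172, 172, 172, 173, 172, 172, 173, 172, 171, 172, 173, 173, 171, 172, 172, 173, 173, 173, 172, 173, 172, 172, 171, 170, 171, 170, 169, 169, 169, 168, 169, 168, 168, 169, 167, 168, 169, 168, 169, 169, 161, 160, 161, 150, 175, 182, 184, 183, 180, 179, 182, 181, 179, 181, 181, 181, 181, 183, 182]
[171, 170, 170, 172, 171, 172, 173, 172, 171, 172, 172, 177, 178, 172, 178, 178, 178, 178, 178, 178]
[-10.8  17.3] (array([ 0.60667326, -0.14725439,  0.05356311]), [2.1, 2.1])
```

```bash
python3 - <<'E'
from h import *
f=grab_frame("wrist");s=state();p=s["tool_pos"];q=s["tool_rot"]
y=2*np.arctan2(q[2],q[1]);print(p,np.degrees(y))
g=f["pixels"]
cv2.imwrite("pics/w2.png",cv2.resize(g[95:255,225:315,::-1],None,fx=3.6,fy=3.6,interpolation=0))
np.savez("w2.npz",**{k:f[k] for k in["mtx","camera_from_world"]},p=p,y=y)
E
```

```text
[ 0.59083654 -0.18772266  0.25044631] 77.0694036783994
```

View pics/w2.png

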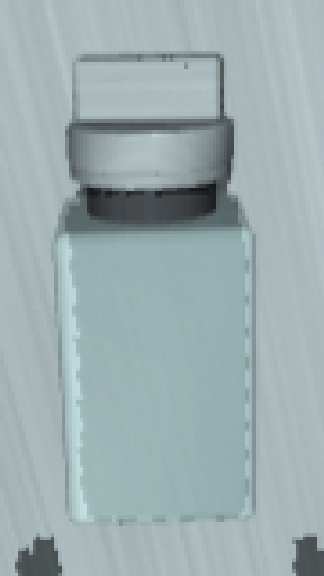

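The crop shows the bar at columns 246–287, rows 111–128 (crop (75..222, 56..120)). The body's top face covers rows 159–239.

```bash
python3 - <<'E'
from h import *
f=dict(np.load("w2.npz"));p=f["p"];y=float(f["y"]);X=np.array([np.cos(y),np.sin(y)]);Y=np.array([np.sin(y),-np.cos(y)])
for n,uv,z in[("barL",(245.8,119),.034),("barR",(286.7,119),.034),("tip",(266.2,110.8),.034),("barfoot",(266.2,128.3),.034),("TL",(242.2,160),.056),("TR",(295.5,160),.056),("BL",(245,239),.056),("BR",(295,239),.056)]:
    d=onz(f,uv,z)[:2]-p[:2];print(n,np.round(np.array([d@X,d@Y])*1e3,1),np.round(onz(f,uv,z),4))
E
```

```text
barL [ 48.  -12.3] [ 0.5896 -0.1382  0.034 ]
barR [48.  28.9] [ 0.6297 -0.1474  0.034 ]
tip [56.   8.2] [ 0.6114 -0.135   0.034 ]
barfoot [38.7  8.3] [ 0.6076 -0.1519  0.034 ]
TL [ 11.  -15.4] [ 0.5782 -0.1736  0.056 ]
TR [11.  36.8] [ 0.6291 -0.1853  0.056 ]
BL [-75.  -13.9] [ 0.5605 -0.2577  0.056 ]
BR [-74.9  39.4] [ 0.6124 -0.2696  0.056 ]
```

Emit:
apply_moves:
  series:
    - {"dx": 51,"dy": 8,"dz": 0,"turn": -0.036,"jaw": 0}
    - {"dx": 51,"dy": 8,"dz": 75,"turn": -0.036,"jaw": 0}
    - {"dx": 51,"dy": 8,"dz": 150,"turn": -0.036,"jaw": 0}
    - {"dx": 51,"dy": 8,"dz": 150,"turn": -0.036,"jaw": 0}
    - {"dx": 51,"dy": 8,"dz": 150,"turn": -0.036,"jaw": 0}

```text
time: 4.02
tool_pos: [0.608, -0.1382, 0.0956]
tool_rot: [-0.002, 0.77, 0.637, -0.001]
contact_force: [-0.7, -0.2, -0.5]
gripper_width: 0.999
grasp_force: 0.0
```

```bash
python3 - <<'E'
from h import *
f=grab_frame("wrist");f=grab_frame("wrist");s=state();p=s["tool_pos"];q=s["tool_rot"]
y=2*np.arctan2(q[2],q[1]);print(p,np.degrees(y))
T=dict(np.load("w2.npz"));X=np.array([np.cos(T["y"]),np.sin(T["y"])]);Y=np.array([np.sin(T["y"]),-np.cos(T["y"])])
d=p[:2]-T["p"][:2];print(d@X,d@Y)
cv2.imwrite("pics/w3.png",f["pixels"][:,:,::-1])
E
```

```text
[ 0.60598586 -0.13765367  0.09360302] 79.19050358654654
0.05218930699170334 0.00356118718898551
```

View pics/w3.png

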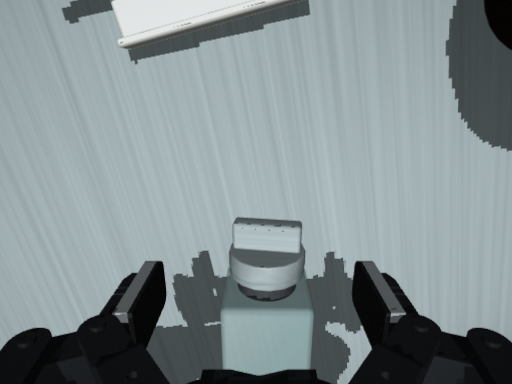

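Wrist view: the jar's cap and bar sit centred between the pads (bar about (233..302, 218..250)), with the pads left and right. I take a settled reading and measure again.

Emit:
apply_moves:
  series:
    - {"dx": 0,"dy": 0,"dz": 0,"turn": 0,"jaw": 0}
    - {"dx": 0,"dy": 0,"dz": 0,"turn": 0,"jaw": 0}
    - {"dx": 0,"dy": 0,"dz": 0,"turn": 0,"jaw": 0}

```text
time: 4.37
tool_pos: [0.6126, -0.1399, 0.1041]
tool_rot: [0.003, 0.77, 0.637, 0.002]
contact_force: [0.4, 0.7, -0.1]
gripper_width: 0.998
grasp_force: 0.0
```

```bash
python3 - <<'E'
from h import *
f=grab_frame("wrist");s=state();p=s["tool_pos"];q=s["tool_rot"]
y=2*np.arctan2(q[2],q[1]);print(s["time"],p,np.degrees(y))
X=np.array([np.cos(y),np.sin(y)]);Y=np.array([np.sin(y),-np.cos(y)])
g=cv2.cvtColor(f["pixels"],cv2.COLOR_RGB2GRAY).astype(int)
print(g[235,222:312].tolist());print(g[205:275,267].tolist());print(g[340,212:322].tolist())
np.savez("w3.npz",**{k:f[k] for k in["mtx","camera_from_world"]},p=p,y=y)
T=f["camera_from_world"];print("cam in tool",(proj(f,p)))
E
```

```text
4.4167 [ 0.6124917  -0.13981374  0.10389364] 79.20575008793655
[157, 178, 179, 181, 181, 183, 185, 186, 187, 188, 189, 190, 190, 190, 191, 192, 191, 191, 190, 190, 189, 190, 190, 191, 191, 190, 190, 190, 192, 192, 191, 191, 191, 191, 192, 192, 191, 192, 192, 192, 193, 193, 193, 193, 193, 193, 193, 193, 193, 193, 193, 193, 193, 191, 192, 193, 193, 192, 191, 184, 162, 130, 70, 82, 83, 107, 166, 177, 176, 171, 172, 174, 173, 174, 175, 174, 174, 171, 172, 174, 176, 176, 175, 173, 173, 175, 178, 180, 179, 177]
[177, 178, 179, 169, 131, 77, 80, 84, 87, 106, 144, 167, 177, 157, 132, 182, 182, 182, 184, 186, 189, 191, 191, 189, 187, 188, 190, 188, 189, 191, 193, 192, 192, 179, 131, 88, 85, 87, 86, 86, 87, 86, 88, 88, 85, 87, 95, 133, 166, 164, 161, 161, 161, 161, 161, 161, 161, 160, 160, 158, 157, 158, 156, 151, 155, 153, 150, 148, 132, 88]
[136, 147, 156, 162, 165, 165, 166, 166, 165, 164, 164, 163, 164, 164, 164, 165, 165, 165, 163, 163, 163, 163, 162, 162, 162, 161, 162, 162, 162, 162, 162, 162, 163, 162, 162, 161, 160, 161, 160, 160, 161, 162, 161, 161, 159, 159, 160, 161, 160, 160, 160, 159, 159, 159, 159, 159, 159, 160, 158, 158, 158, 159, 159, 159, 159, 160, 159, 159, 159, 159, 160, 159, 160, 160, 159, 159, 157, 159, 155, 145, 136, 126, 100, 73, 74, 74, 74, 75, 75, 76, 77, 77, 76, 75, 74, 75, 76, 76, 76, 74, 75, 74, 76, 75, 75, 77, 77, 76, 75, 74]
cam in tool [[256.18075552 286.14670112]]
```

Emit:
apply_moves:
  series:
    - {"dx": 0,"dy": 0,"dz": 0,"turn": 0,"jaw": 0}
    - {"dx": 0,"dy": 0,"dz": 0,"turn": 0,"jaw": 0}
    - {"dx": 0,"dy": 0,"dz": 0,"turn": 0,"jaw": 0}
    - {"dx": 0,"dy": 0,"dz": 0,"turn": 0,"jaw": 0}
    - {"dx": 0,"dy": 0,"dz": 0,"turn": 0,"jaw": 0}

```text
time: 4.83
tool_pos: [0.6105, -0.1388, 0.1004]
tool_rot: [0.0, 0.77, 0.638, -0.0]
contact_force: [0.3, 0.6, 0.5]
gripper_width: 0.999
grasp_force: 0.0
```

```bash
python3 - <<'E'
from h import *
for i in range(4):
    f=grab_frame("wrist");s=state();p=s["tool_pos"];q=s["tool_rot"];print(s["time"],np.round(p,4),np.round(2*np.degrees(np.arctan2(q[2],q[1])),2))
y=2*np.arctan2(q[2],q[1])
X=np.array([np.cos(y),np.sin(y)]);Y=np.array([np.sin(y),-np.cos(y)])
g=f["pixels"];cv2.imwrite("pics/w4.png",cv2.resize(g[200:350,205:330,::-1],None,fx=4,fy=4,interpolation=0))
np.savez("w3.npz",**{k:f[k] for k in["mtx","camera_from_world"]},p=p,y=y)
E
```

```text
4.8833 [ 0.6105 -0.1388  0.1003] 79.23
4.9333 [ 0.6105 -0.1388  0.1002] 79.23
4.9833 [ 0.6105 -0.1388  0.1002] 79.23
5.0333 [ 0.6105 -0.1388  0.1002] 79.23
```

View pics/w4.png

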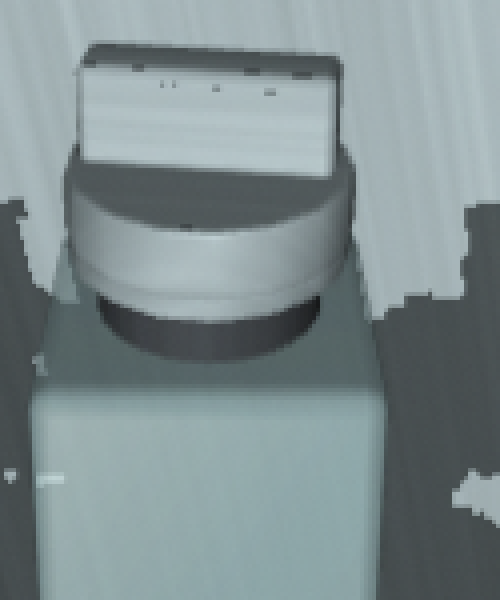

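Settled view: bar face at columns 225–289, rows 216–241, centred on the TCP column 256. The body is also centred (214–300) and square to the tool.

```bash
python3 - <<'E'
from h import *
f=dict(np.load("w3.npz"));p=f["p"];y=float(f["y"]);X=np.array([np.cos(y),np.sin(y)]);Y=np.array([np.sin(y),-np.cos(y)])
for n,uv,z in[("tipL",(225,216.3),.034),("tipR",(289,218.5),.033),("footL",(225.5,240),.034),("footR",(288,244),.033),("TL",(213.7,297),.056),("TR",(300.5,297),.056)]:
    d=onz(f,uv,z)[:2]-p[:2];print(n,np.round(np.array([d@X,d@Y])*1e3,1))
E
```

```text
tipL [  5.3 -20. ]
tipR [ 3.4 19.8]
footL [-11.  -20.2]
footR [-14.3  19.7]
TL [-37.8 -26.1]
TR [-37.8  25.9]
```

Emit:
apply_moves:
  series:
    - {"dx": 0,"dy": 0,"dz": 12,"turn": 0,"jaw": 0}
    - {"dx": 0,"dy": 0,"dz": 28,"turn": 0,"jaw": 0}
    - {"dx": 0,"dy": 0,"dz": 44,"turn": 0,"jaw": 0}
    - {"dx": 0,"dy": 0,"dz": 56,"turn": 0,"jaw": 0}
    - {"dx": 0,"dy": 0,"dz": 61,"turn": 0,"jaw": 0}

```text
time: 5.45
tool_pos: [0.6087, -0.1382, 0.036]
tool_rot: [-0.002, 0.77, 0.638, -0.001]
contact_force: [-0.3, 0.6, -0.5]
gripper_width: 0.999
grasp_force: 0.0
```

Emit:
apply_moves:
  series:
    - {"dx": 0,"dy": 0,"dz": 0,"turn": 0,"jaw": 0.3}
    - {"dx": 0,"dy": 0,"dz": 0,"turn": 0,"jaw": 0.3}
    - {"dx": 0,"dy": 0,"dz": 0,"turn": 0,"jaw": 0.3}
    - {"dx": 0,"dy": 0,"dz": 0,"turn": 0,"jaw": 1}
    - {"dx": 0,"dy": 0,"dz": 0,"turn": 0,"jaw": 1}

```text
time: 5.87
tool_pos: [0.6113, -0.139, 0.0406]
tool_rot: [0.001, 0.77, 0.638, 0.001]
contact_force: [-0.9, 0.9, 2.8]
gripper_width: 0.468
grasp_force: 60.0
```

Emit:
apply_moves:
  series:
    - {"dx": 0,"dy": 0,"dz": 0,"turn": 0,"jaw": 1}
    - {"dx": 0,"dy": 0,"dz": 0,"turn": 0,"jaw": 1}
    - {"dx": 0,"dy": 0,"dz": 0,"turn": 0,"jaw": 1}

```text
time: 6.12
tool_pos: [0.6113, -0.1389, 0.0404]
tool_rot: [0.001, 0.77, 0.638, 0.001]
contact_force: [-0.2, 1.3, 5.0]
gripper_width: 0.469
grasp_force: 60.1
```

Emit:
apply_moves:
  series:
    - {"dx": 0,"dy": 0,"dz": -12,"turn": 0,"jaw": 1}
    - {"dx": 0,"dy": 0,"dz": -30,"turn": 0,"jaw": 1}
    - {"dx": 0,"dy": 0,"dz": -50,"turn": 0,"jaw": 1}
    - {"dx": 0,"dy": 0,"dz": -70,"turn": 0,"jaw": 1}
    - {"dx": 0,"dy": 0,"dz": -80,"turn": 0,"jaw": 1}

```text
time: 6.53
tool_pos: [0.6109, -0.1389, 0.1213]
tool_rot: [0.001, 0.77, 0.638, 0.001]
contact_force: [0.5, -0.2, -1.5]
gripper_width: 0.469
grasp_force: 61.1
```

```bash
python3 - <<'E'
from h import *
f=grab_frame("wrist");g=grab_frame("scene");s=state();print(s["tool_pos"],s["contact_force"],s["gripper_width"],s["grasp_force"])
c=np.round(proj(g,s["tool_pos"])[0]).astype(int);print(c)
a=cv2.resize(g["pixels"][c[1]-60:c[1]+60,c[0]-60:c[0]+60],(384,384),interpolation=0)
cv2.imwrite("pics/l1.png",np.hstack([cv2.resize(f["pixels"],(416,312)),a[:312]])[:,:,::-1])
E
```

```text
[ 0.61157368 -0.13920634  0.1214618 ] [-0.13636069  0.30531295 -4.50554716] 0.4672016946128389 61.078195832669735
[229 150]
```

View pics/l1.png

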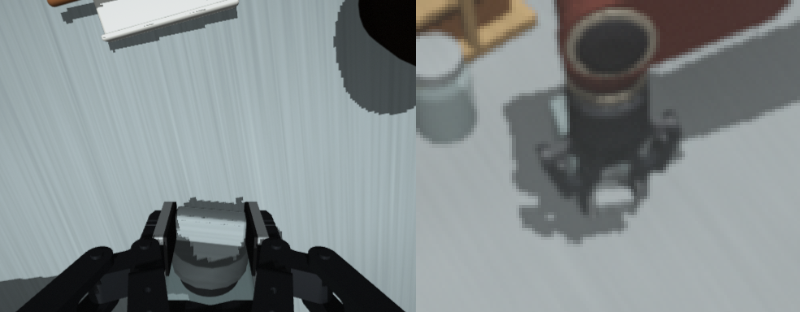

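Emit:
apply_moves:
  series:
    - {"dx": 0,"dy": 0,"dz": -15,"turn": 0,"jaw": 1}
    - {"dx": 0,"dy": 0,"dz": -40,"turn": 0,"jaw": 1}
    - {"dx": 0,"dy": 0,"dz": -65,"turn": 0,"jaw": 1}
    - {"dx": 0,"dy": 0,"dz": -85,"turn": 0,"jaw": 1}
    - {"dx": 0,"dy": 0,"dz": -95,"turn": 0,"jaw": 1}

```text
time: 7.05
tool_pos: [0.6109, -0.139, 0.2157]
tool_rot: [0.001, 0.77, 0.638, 0.0]
contact_force: [0.9, 0.2, -3.2]
gripper_width: 0.466
grasp_force: 61.2
```

Emit:
apply_moves:
  series:
    - {"dx": 0,"dy": 0,"dz": 0,"turn": 0,"jaw": 1}
    - {"dx": 0,"dy": 0,"dz": 0,"turn": 0,"jaw": 1}
    - {"dx": 0,"dy": 0,"dz": 0,"turn": 0,"jaw": 1}
    - {"dx": 0,"dy": 0,"dz": 0,"turn": 0,"jaw": 1}

```text
time: 7.38
tool_pos: [0.6093, -0.1384, 0.2114]
tool_rot: [-0.002, 0.77, 0.638, -0.001]
contact_force: [1.1, 0.5, -3.6]
gripper_width: 0.466
grasp_force: 61.2
```

```bash
cat > tilt.py <<'E'
from h import *
def model():
    a=np.linspace(0,2*np.pi,24)
    body=[[x,y,z] for x in(0,.09) for y in(-.028,.028) for z in(-.028,.028)]
    disc=[[x,.024*np.cos(t),.024*np.sin(t)] for x in(.104,.116) for t in a]
    bar=[[x,y,z] for x in(.116,.134) for y in(-.021,.021) for z in(-.006,.006)]
    return [np.array(v)-[.125,0,0] for v in(body,disc,bar)]
def toworld(P,s,t,off):
    "t: elevation of jar axis (0 lying along tool x, pi/2 upright); off: bar centre in tool frame"
    Q=np.stack([P[:,0]*np.cos(t)-P[:,2]*np.sin(t),-P[:,1],-(P[:,0]*np.sin(t)+P[:,2]*np.cos(t))],1)+off
    q=s["tool_rot"];return R.from_quat([q[1],q[2],q[3],q[0]]).apply(Q)+s["tool_pos"]
def pm(f,s,t,off):
    m=np.zeros((384,512),np.uint8)
    for P in model(): cv2.fillConvexPoly(m,cv2.convexHull(np.round(proj(f,toworld(P,s,t,off))).astype(np.int32)),1)
    return m>0
def fit(off=np.array([-.004,0,.012])):
    s=state();out={}
    for n in["scene","wrist","top"]:
        f=grab_frame(n);r=spotter.outline_of(f,"jar")
        for q in r[:1]:
            m=q["region"];best=[]
            for t in np.radians(np.arange(-10,126,5)):
                k=pm(f,s,t,off);best.append((round(float((m&k).sum()/(m|k).sum()),2),round(float((m&~k).sum()/m.sum()),2),int(np.degrees(t)+.5)))
            print(n,round(q["conf"],2),m.sum(),np.round(q["extent"]),"IoU",sorted(best,reverse=True)[:3],"outside",sorted(best,key=lambda b:b[1])[:3])
    print(np.round(s["tool_pos"],4),np.round(s["contact_force"],1),s["gripper_width"],s["time"])
if __name__=="__main__": fit()
E
python3 tilt.py
```

```text
scene 0.64 198 [209.  99. 236. 139.] IoU [(0.29, 0.26, 50), (0.28, 0.22, 45), (0.28, 0.17, 40)] outside [(0.2, 0.02, -9), (0.21, 0.02, -4), (0.22, 0.02, 0)]
wrist 0.67 10813 [205. 254. 312. 375.] IoU [(0.81, 0.01, 35), (0.8, 0.0, 30), (0.8, 0.0, 25)] outside [(0.78, 0.0, -9), (0.78, 0.0, -4), (0.78, 0.0, 0)]
top 0.68 385 [325. 192. 367. 219.] IoU [(0.29, 0.02, -4), (0.29, 0.0, 5), (0.28, 0.06, -9)] outside [(0.28, 0.0, 0), (0.29, 0.0, 5), (0.28, 0.01, 10)]
[ 0.6093 -0.1384  0.2114] [ 1.1  0.5 -3.6] 0.46638225523631155 7.3833
```

```bash
python3 - <<'E'
from tilt import *
ps=[]
s=state()
for n in["wrist","scene","top"]:
    f=grab_frame(n);im=f["pixels"].copy()
    c=np.round(proj(f,s["tool_pos"])[0]).astype(int)
    if n=="wrist": im=im[184:,156:356]
    else: im=im[c[1]-50:c[1]+50,c[0]-50:c[0]+50]
    ps.append(cv2.resize(im,(266,266),interpolation=0))
cv2.imwrite("pics/l2.png",np.hstack(ps)[:,:,::-1])
E
```

```text
(no output)
```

View pics/l2.png

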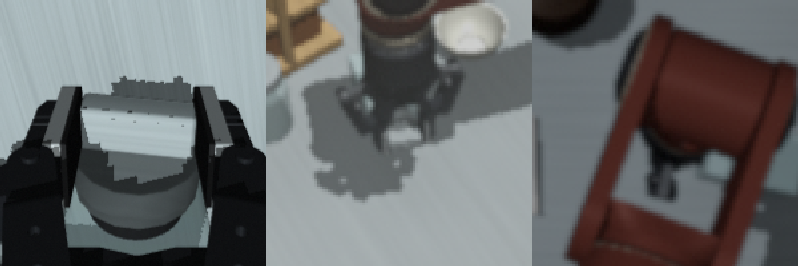

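The jar sagged only part way and friction holds it: the wrist crop still shows the bar's flat side, and the top crop shows the body sticking out sideways. I'll carry it to the stand and use the stand's rail to tip it upright. First I measure the stand with the wrist camera.

Emit:
apply_moves:
  series:
    - {"dx": 15,"dy": -6,"dz": 0,"turn": 0.05,"jaw": 1}
    - {"dx": 40,"dy": -15,"dz": 0,"turn": 0.12,"jaw": 1}
    - {"dx": 70,"dy": -26,"dz": 0,"turn": 0.2,"jaw": 1}
    - {"dx": 105,"dy": -39,"dz": 0,"turn": 0.25,"jaw": 1}
    - {"dx": 135,"dy": -50,"dz": 0,"turn": 0.265,"jaw": 1}

```text
time: 8.25
tool_pos: [0.5863, 0.0047, 0.2146]
tool_rot: [-0.0, 0.848, 0.529, 0.0]
contact_force: [1.1, -0.2, -3.6]
gripper_width: 0.466
grasp_force: 61.3
```

Emit:
apply_moves:
  series:
    - {"dx": 25,"dy": -5,"dz": 0,"turn": 0,"jaw": 1}
    - {"dx": 45,"dy": -8,"dz": 0,"turn": 0,"jaw": 1}
    - {"dx": 60,"dy": -10,"dz": 0,"turn": 0,"jaw": 1}
    - {"dx": 63,"dy": -10,"dz": 0,"turn": 0,"jaw": 1}
    - {"dx": 63,"dy": -10,"dz": 0,"turn": 0,"jaw": 1}

```text
time: 8.67
tool_pos: [0.6056, 0.0647, 0.2144]
tool_rot: [0.0, 0.847, 0.531, -0.0]
contact_force: [-0.2, -0.4, -3.3]
gripper_width: 0.468
grasp_force: 61.3
```

Emit:
apply_moves:
  series:
    - {"dx": 0,"dy": 0,"dz": 0,"turn": 0,"jaw": 1}
    - {"dx": 0,"dy": 0,"dz": 0,"turn": 0,"jaw": 1}
    - {"dx": 0,"dy": 0,"dz": 0,"turn": 0,"jaw": 1}
    - {"dx": 0,"dy": 0,"dz": 0,"turn": 0,"jaw": 1}
    - {"dx": 0,"dy": 0,"dz": 0,"turn": 0,"jaw": 1}

```text
time: 9.08
tool_pos: [0.6052, 0.0635, 0.2143]
tool_rot: [0.0, 0.848, 0.53, -0.0]
contact_force: [-0.4, 0.3, -4.0]
gripper_width: 0.469
grasp_force: 61.3
```

```bash
python3 - <<'E'
from h import *
f=grab_frame("wrist");s=state();q=s["tool_rot"];y=2*np.arctan2(q[2],q[1]);print(s["time"],s["tool_pos"],np.degrees(y),s["contact_force"],s["gripper_width"])
for r in spotter.outline_of(f,"stand")[:2]:
    m=r["region"];print(r["conf"],r["extent"],m.sum(),"z26",rect(f,m,.026),"z0",rect(f,m,0.0))
im=f["pixels"].copy()
cv2.imwrite("pics/s1.png",im[:,:,::-1])
np.savez("s1.npz",**{k:f[k] for k in["mtx","camera_from_world"]},p=s["tool_pos"],y=y)
E
```

```text
9.1333 [0.60518703 0.06367616 0.21431443] 64.00066259655672 [-0.02459612  0.06699642 -3.42213674] 0.4705746839313127
0.66 [173.3, 24.1, 289.2, 139.7] 11495 z26 (array([618.5, 147.5]), array([93.3, 93.3]), 62.2) z0 (array([616.4, 148.2]), array([101.1, 101.1]), 62.2)
```

View pics/s1.png

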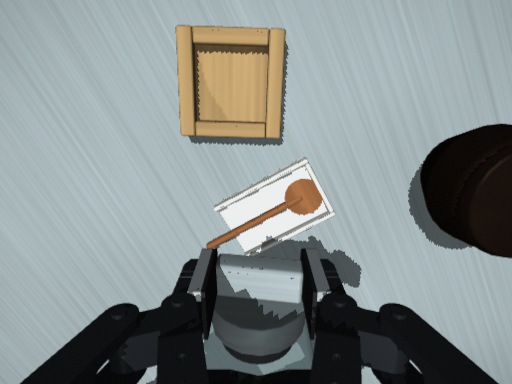

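Wrist view: the stand is seen squarely, with its top-face corners about (176,26), (285,29), (282,138) and (180,136). That puts its centre at (0.6185, 0.1475), yaw 62.2° and size 93 mm, which matches. The bar is held at (217..300, 255..). Next I estimate the jar's elevation from the cap profile.

```bash
python3 - <<'E'
from tilt import *
f=grab_frame("wrist");s=state()
g=cv2.cvtColor(f["pixels"],cv2.COLOR_RGB2GRAY).astype(int)
for c in(225,290): print(c,[(r,int(np.median(g[r,c-1:c+2]))) for r in range(240,376,3)])
off=np.array([-.004,0,.012])
b,d,k=model()
for t in range(0,75,10):
    a=np.radians(t);w=lambda P:np.round(proj(f,toworld(np.array(P)-[.125,0,0],s,a,off))[:,1]).astype(int).tolist()
    print(t,"tip+6,tip-6,foot+6",w([[.134,0,.006],[.134,0,-.006],[.116,0,.006]]),"disc maxrow",int(proj(f,toworld(d,s,a,off))[:,1].max()),"body shoulder top edge",w([[.09,0,.028]]), "cols",np.round(proj(f,toworld(np.array([[-.035,-.028,.028],[-.035,.028,.028]]),s,a,off))[:,0]))
E
```

```text
225 [(240, 98), (243, 171), (246, 182), (249, 185), (252, 185), (255, 85), (258, 90), (261, 95), (264, 111), (267, 176), (270, 188), (273, 187), (276, 85), (279, 89), (282, 88), (285, 86), (288, 85), (291, 88), (294, 86), (297, 43), (300, 44), (303, 45), (306, 44), (309, 43), (312, 44), (315, 43), (318, 44), (321, 63), (324, 70), (327, 73), (330, 72), (333, 73), (336, 74), (339, 74), (342, 69), (345, 57), (348, 54), (351, 102), (354, 103), (357, 102), (360, 102), (363, 103), (366, 102), (369, 58), (372, 8), (375, 8)]
290 [(240, 81), (243, 80), (246, 81), (249, 82), (252, 83), (255, 82), (258, 83), (261, 85), (264, 89), (267, 93), (270, 106), (273, 174), (276, 197), (279, 195), (282, 193), (285, 197), (288, 198), (291, 192), (294, 190), (297, 191), (300, 190), (303, 98), (306, 96), (309, 95), (312, 94), (315, 43), (318, 44), (321, 49), (324, 71), (327, 72), (330, 70), (333, 69), (336, 68), (339, 69), (342, 65), (345, 56), (348, 70), (351, 141), (354, 140), (357, 141), (360, 141), (363, 129), (366, 101), (369, 58), (372, 9), (375, 9)]
0 tip+6,tip-6,foot+6 [269, 256, 303] disc maxrow 353 body shoulder top edge [386] cols [322. 191.]
10 tip+6,tip-6,foot+6 [274, 256, 302] disc maxrow 353 body shoulder top edge [381] cols [319. 195.]
20 tip+6,tip-6,foot+6 [278, 257, 301] disc maxrow 350 body shoulder top edge [373] cols [316. 198.]
30 tip+6,tip-6,foot+6 [282, 258, 299] disc maxrow 346 body shoulder top edge [363] cols [313. 201.]
40 tip+6,tip-6,foot+6 [287, 260, 297] disc maxrow 339 body shoulder top edge [352] cols [311. 203.]
50 tip+6,tip-6,foot+6 [291, 263, 294] disc maxrow 333 body shoulder top edge [340] cols [309. 206.]
60 tip+6,tip-6,foot+6 [294, 267, 290] disc maxrow 328 body shoulder top edge [327] cols [307. 207.]
70 tip+6,tip-6,foot+6 [297, 270, 287] disc maxrow 322 body shoulder top edge [313] cols [306. 209.]
```

The cap profile (tip edge at row 268, foot about 302) says the jar is still nearly horizontal, at 0–10°. I'll tip it by pushing its bottom face against the fixed stand's outer rail edge. First I check which side is free.

```bash
python3 - <<'E'
from h import *
f=grab_frame("scene");t=grab_frame("top")
for uv in[(178,294),(215,276),(225,298),(345,299),(405,282),(375,290)]: print("scene",uv,np.round(onz(f,uv,0),3))
for uv in[(80,140),(102,180),(125,140),(122,258),(80,258),(103,180)]: print("top",uv,np.round(onz(t,uv,0),3))
c=np.array([.6185,.1475])
for a in(62.2,152.2):
    P=np.r_[c+.172*np.array([np.cos(np.radians(a)),np.sin(np.radians(a))]),.06];print(a,P,proj(f,P),proj(t,P))
E
```

```text
scene (178, 294) [0.941 0.151 0.   ]
scene (215, 276) [0.826 0.156 0.   ]
scene (225, 298) [0.833 0.228 0.   ]
scene (345, 299) [0.545 0.401 0.   ]
scene (405, 282) [0.366 0.448 0.   ]
scene (375, 290) [0.455 0.423 0.   ]
top (80, 140) [0.785 0.53  0.   ]
top (102, 180) [0.667 0.459 0.   ]
top (125, 140) [0.787 0.397 0.   ]
top (122, 258) [0.44 0.39 0.  ]
top (80, 258) [0.438 0.511 0.   ]
top (103, 180) [0.667 0.456 0.   ]
62.2 [0.6987185  0.29964793 0.06      ] [[280.27256123 287.8774187 ]] [[152.47453309 166.70608015]]
152.2 [0.46635207 0.2277185  0.06      ] [[334.44762613 229.27401734]] [[174.95027258 249.91045151]]
```

Emit:
apply_moves:
  series:
    - {"dx": 5,"dy": -13,"dz": 0,"turn": -0.09,"jaw": 1}
    - {"dx": 11,"dy": -28,"dz": 0,"turn": -0.2,"jaw": 1}
    - {"dx": 17,"dy": -43,"dz": 0,"turn": -0.31,"jaw": 1}
    - {"dx": 23,"dy": -58,"dz": 0,"turn": -0.42,"jaw": 1}
    - {"dx": 29,"dy": -72,"dz": 0,"turn": -0.513,"jaw": 1}

```text
time: 9.75
tool_pos: [0.5525, 0.1223, 0.2143]
tool_rot: [-0.0, 0.684, 0.73, -0.0]
contact_force: [-0.2, 0.1, -3.3]
gripper_width: 0.471
grasp_force: 61.4
```

Emit:
apply_moves:
  series:
    - {"dx": 12,"dy": -10,"dz": 0,"turn": -0.1,"jaw": 1}
    - {"dx": 24,"dy": -20,"dz": 0,"turn": -0.2,"jaw": 1}
    - {"dx": 36,"dy": -30,"dz": 0,"turn": -0.31,"jaw": 1}
    - {"dx": 48,"dy": -39,"dz": 0,"turn": -0.41,"jaw": 1}
    - {"dx": 60,"dy": -48,"dz": 0,"turn": -0.513,"jaw": 1}

```text
time: 10.17
tool_pos: [0.5009, 0.1793, 0.2143]
tool_rot: [-0.0, 0.476, 0.879, -0.0]
contact_force: [0.6, 0.2, -4.1]
gripper_width: 0.467
grasp_force: 61.4
```

Emit:
apply_moves:
  series:
    - {"dx": 17,"dy": -3,"dz": 0,"turn": -0.11,"jaw": 1}
    - {"dx": 37,"dy": -6,"dz": 0,"turn": -0.23,"jaw": 1}
    - {"dx": 56,"dy": -9,"dz": 0,"turn": -0.35,"jaw": 1}
    - {"dx": 70,"dy": -11,"dz": 0,"turn": -0.45,"jaw": 1}
    - {"dx": 77,"dy": -12,"dz": 0,"turn": -0.513,"jaw": 1}

```text
time: 10.58
tool_pos: [0.4484, 0.2381, 0.2143]
tool_rot: [-0.001, 0.237, 0.971, -0.0]
contact_force: [0.0, 0.1, -3.0]
gripper_width: 0.466
grasp_force: 61.4
```

Emit:
apply_moves:
  series:
    - {"dx": 0,"dy": 0,"dz": 15,"turn": 0,"jaw": 1}
    - {"dx": 0,"dy": 0,"dz": 35,"turn": 0,"jaw": 1}
    - {"dx": 0,"dy": 0,"dz": 60,"turn": 0,"jaw": 1}
    - {"dx": 0,"dy": 0,"dz": 80,"turn": 0,"jaw": 1}
    - {"dx": 0,"dy": 0,"dz": 90,"turn": 0,"jaw": 1}

```text
time: 11.0
tool_pos: [0.4478, 0.2363, 0.1212]
tool_rot: [-0.002, 0.24, 0.971, -0.001]
contact_force: [-0.8, -0.3, -4.2]
gripper_width: 0.469
grasp_force: 61.3
```

Emit:
apply_moves:
  series:
    - {"dx": 0,"dy": 0,"dz": 0,"turn": 0,"jaw": 1}
    - {"dx": 0,"dy": 0,"dz": 0,"turn": 0,"jaw": 1}
    - {"dx": 0,"dy": 0,"dz": 0,"turn": 0,"jaw": 1}
    - {"dx": 0,"dy": 0,"dz": 0,"turn": 0,"jaw": 1}
    - {"dx": 0,"dy": 0,"dz": 0,"turn": 0,"jaw": 1}

```text
time: 11.42
tool_pos: [0.4509, 0.2373, 0.126]
tool_rot: [0.001, 0.24, 0.971, 0.001]
contact_force: [0.2, -0.2, -3.2]
gripper_width: 0.468
grasp_force: 61.3
```

```bash
cat >> h.py <<'E'
def rel():
    "TCP in the stand's tool-aligned frame (mm): along d=152.2deg, across (tool y), height; yaw error (deg); force along same axes"
    s=state();q=s["tool_rot"];y=np.degrees(2*np.arctan2(q[2],q[1]));a=np.radians(152.2)
    A=np.array([[np.cos(a),np.sin(a),0],[np.sin(a),-np.cos(a),0],[0,0,1]])
    print(round(float(s["time"]),2),"rel",np.round(A@(s["tool_pos"]-[.6185,.1475,0])*1e3,1),"yaw",round(y,2),"F",np.round(A@s["contact_force"],1),"w",round(float(s["gripper_width"]),3),"j",np.round(s["joint_pos"],2))
E
python3 -c "
from h import *
rel()"; python3 tilt.py
```

```text
11.42 rel [190.2   1.3 126. ] yaw 152.22 F [-0.3 -0.1 -3.2] w 0.468 j [ 0.34 -0.12  1.99 -0.    1.26 -0.75]
scene 0.59 1000 [296. 208. 340. 236.] IoU [(0.8, 0.03, 5), (0.8, 0.0, 0), (0.78, 0.01, -4)] outside [(0.8, 0.0, 0), (0.78, 0.01, -4), (0.8, 0.03, 5)]
wrist 0.85 10842 [202. 257. 309. 376.] IoU [(0.8, 0.0, 35), (0.79, 0.0, 30), (0.79, 0.0, 25)] outside [(0.78, 0.0, -9), (0.78, 0.0, -4), (0.78, 0.0, 0)]
[0.4509 0.2373 0.126 ] [ 0.2 -0.2 -3.2] 0.46790920908516054 11.4167
```

Emit:
apply_moves:
  series:
    - {"dx": 0,"dy": 0,"dz": 12,"turn": 0,"jaw": 1}
    - {"dx": 0,"dy": 0,"dz": 28,"turn": 0,"jaw": 1}
    - {"dx": 0,"dy": 0,"dz": 45,"turn": 0,"jaw": 1}
    - {"dx": 0,"dy": 0,"dz": 57,"turn": 0,"jaw": 1}
    - {"dx": 0,"dy": 0,"dz": 64,"turn": 0,"jaw": 1}

```text
time: 12.13
tool_pos: [0.4482, 0.2364, 0.0575]
tool_rot: [-0.002, 0.24, 0.971, -0.001]
contact_force: [-0.0, -0.3, -3.6]
gripper_width: 0.47
grasp_force: 61.4
```

Emit:
apply_moves:
  series:
    - {"dx": 0,"dy": 1,"dz": 0,"turn": 0,"jaw": 1}
    - {"dx": 0,"dy": 1,"dz": 0,"turn": 0,"jaw": 1}
    - {"dx": 0,"dy": 1,"dz": 0,"turn": 0,"jaw": 1}
    - {"dx": 0,"dy": 1,"dz": 0,"turn": 0,"jaw": 1}
    - {"dx": 0,"dy": 1,"dz": 0,"turn": 0,"jaw": 1}

```text
time: 12.55
tool_pos: [0.4511, 0.2382, 0.0614]
tool_rot: [0.001, 0.24, 0.971, 0.001]
contact_force: [0.5, -0.5, -2.9]
gripper_width: 0.461
grasp_force: 61.3
```

Emit:
apply_moves:
  series:
    - {"dx": -4,"dy": 0,"dz": 0,"turn": 0,"jaw": 1}
    - {"dx": -8,"dy": 0,"dz": 0,"turn": 0,"jaw": 1}
    - {"dx": -12,"dy": 0,"dz": 0,"turn": 0,"jaw": 1}
    - {"dx": -12,"dy": 0,"dz": 0,"turn": 0,"jaw": 1}
    - {"dx": -12,"dy": 0,"dz": 0,"turn": 0,"jaw": 1}

```text
time: 12.97
tool_pos: [0.4613, 0.232, 0.0604]
tool_rot: [0.0, 0.24, 0.971, 0.0]
contact_force: [0.4, 0.6, -3.2]
gripper_width: 0.469
grasp_force: 61.3
```

```bash
python3 -c "
from h import *
rel()"; python3 tilt.py
```

```text
12.97 rel [178.5   1.5  60.4] yaw 152.19 F [-0.1  0.7 -3.2] w 0.469 j [ 0.32 -0.    2.01  0.    1.14 -0.76]
scene 0.72 895 [291. 220. 333. 248.] IoU [(0.79, 0.02, 5), (0.79, 0.01, 0), (0.77, 0.05, 10)] outside [(0.79, 0.01, 0), (0.74, 0.02, -4), (0.79, 0.02, 5)]
wrist 0.6 10862 [204. 253. 312. 374.] IoU [(0.81, 0.01, 35), (0.8, 0.0, 25), (0.8, 0.0, 20)] outside [(0.78, 0.0, -9), (0.78, 0.0, -4), (0.78, 0.0, 0)]
top 0.7 654 [177. 207. 207. 250.] IoU [(0.63, 0.03, 5), (0.61, 0.03, 0), (0.61, 0.01, 20)] outside [(0.61, 0.01, 10), (0.61, 0.01, 15), (0.61, 0.01, 20)]
[0.4613 0.232  0.0604] [ 0.4  0.6 -3.2] 0.4686456657196993 12.9667
```

Emit:
apply_moves:
  series:
    - {"dx": -5,"dy": -1.5,"dz": 0,"turn": 0,"jaw": 1}
    - {"dx": -7,"dy": -1.5,"dz": -3,"turn": 0,"jaw": 1}
    - {"dx": -8,"dy": -1.5,"dz": -8,"turn": 0,"jaw": 1}
    - {"dx": -9,"dy": -1.5,"dz": -12,"turn": 0,"jaw": 1}
    - {"dx": -10,"dy": -1.5,"dz": -16,"turn": 0,"jaw": 1}

```text
time: 13.68
tool_pos: [0.4677, 0.2266, 0.0759]
tool_rot: [-0.002, 0.24, 0.971, 0.0]
contact_force: [-3.9, 4.2, -2.8]
gripper_width: 0.466
grasp_force: 63.7
```

```bash
python3 -c "
from h import *
rel()"; python3 tilt.py|grep -v wrist
```

```text
13.68 rel [170.3  -0.3  75.9] yaw 152.22 F [ 5.4  1.9 -2.8] w 0.466 j [ 0.31 -0.02  1.99  0.    1.17 -0.78]
scene 0.94 824 [290. 216. 328. 245.] IoU [(0.72, 0.04, 15), (0.72, 0.03, 5), (0.72, 0.02, 20)] outside [(0.72, 0.02, 20), (0.72, 0.03, 5), (0.68, 0.04, 0)]
top 0.94 722 [178. 202. 207. 245.] IoU [(0.66, 0.02, 10), (0.66, 0.02, 5), (0.65, 0.05, 0)] outside [(0.64, 0.01, 15), (0.66, 0.02, 5), (0.66, 0.02, 10)]
[0.4677 0.2266 0.0759] [-3.9  4.2 -2.8] 0.46571362455893445 13.6833
```

Emit:
apply_moves:
  series:
    - {"dx": -4,"dy": 0,"dz": -7,"turn": 0,"jaw": 1}
    - {"dx": -8,"dy": 0,"dz": -15,"turn": 0,"jaw": 1}
    - {"dx": -12,"dy": 0,"dz": -23,"turn": 0,"jaw": 1}
    - {"dx": -17,"dy": 0,"dz": -31,"turn": 0,"jaw": 1}
    - {"dx": -22,"dy": 0,"dz": -38,"turn": 0,"jaw": 1}

```text
time: 14.4
tool_pos: [0.4875, 0.2163, 0.1142]
tool_rot: [-0.002, 0.24, 0.971, 0.0]
contact_force: [-4.0, 3.6, -1.0]
gripper_width: 0.468
grasp_force: 72.3
```

```bash
python3 -c "
from h import *
rel()"; python3 tilt.py|grep -v wrist
```

```text
14.4 rel [148.   -0.2 114.2] yaw 152.22 F [ 5.2  1.3 -1. ] w 0.468 j [ 0.28 -0.04  1.94  0.    1.24 -0.81]
scene 0.57 937 [284. 213. 325. 245.] IoU [(0.8, 0.01, 35), (0.79, 0.03, 40), (0.78, 0.01, 30)] outside [(0.78, 0.01, 30), (0.8, 0.01, 35), (0.79, 0.03, 40)]
top 0.87 643 [182. 201. 212. 246.] IoU [(0.6, 0.01, 40), (0.59, 0.02, 35), (0.57, 0.01, 30)] outside [(0.57, 0.01, 30), (0.6, 0.01, 40), (0.59, 0.02, 35)]
[0.4875 0.2163 0.1142] [-4.   3.6 -1. ] 0.4678969231607831 14.4
```

Emit:
apply_moves:
  series:
    - {"dx": -5,"dy": 0,"dz": -8,"turn": 0,"jaw": 1}
    - {"dx": -11,"dy": 0,"dz": -15,"turn": 0,"jaw": 1}
    - {"dx": -18,"dy": 0,"dz": -21,"turn": 0,"jaw": 1}
    - {"dx": -25,"dy": 0,"dz": -26,"turn": 0,"jaw": 1}
    - {"dx": -32,"dy": 0,"dz": -31,"turn": 0,"jaw": 1}

```text
time: 15.12
tool_pos: [0.5175, 0.2008, 0.1459]
tool_rot: [0.0, 0.24, 0.971, 0.0]
contact_force: [-3.8, 2.1, -2.7]
gripper_width: 0.465
grasp_force: 68.6
```

```bash
python3 -c "
from h import *
rel()"; python3 tilt.py|grep -v wrist
```

```text
15.12 rel [1.142e+02 1.000e-01 1.459e+02] yaw 152.22 F [ 4.3  0.1 -2.7] w 0.465 j [ 0.24 -0.03  1.87 -0.    1.3  -0.85]
scene 0.7 856 [282. 210. 317. 246.] IoU [(0.81, 0.0, 55), (0.76, 0.05, 60), (0.76, 0.01, 50)] outside [(0.81, 0.0, 55), (0.76, 0.01, 50), (0.7, 0.04, 45)]
top 0.74 486 [191. 196. 211. 238.] IoU [(0.5, 0.04, 55), (0.49, 0.01, 50), (0.44, 0.15, 60)] outside [(0.49, 0.01, 50), (0.5, 0.04, 55), (0.43, 0.06, 45)]
[0.5175 0.2008 0.1459] [-3.8  2.1 -2.7] 0.4645345144953662 15.1167
```

Emit:
apply_moves:
  series:
    - {"dx": -8,"dy": 0,"dz": -5,"turn": 0,"jaw": 1}
    - {"dx": -16,"dy": 0,"dz": -9,"turn": 0,"jaw": 1}
    - {"dx": -24,"dy": 0,"dz": -12,"turn": 0,"jaw": 1}
    - {"dx": -32,"dy": 0,"dz": -15,"turn": 0,"jaw": 1}
    - {"dx": -41,"dy": 0,"dz": -17,"turn": 0,"jaw": 1}

```text
time: 15.83
tool_pos: [0.5537, 0.1815, 0.1624]
tool_rot: [-0.0, 0.24, 0.971, -0.0]
contact_force: [-3.4, 0.6, 0.6]
gripper_width: 0.467
grasp_force: 68.5
```

Emit:
apply_moves:
  series:
    - {"dx": -7,"dy": 0,"dz": -1,"turn": 0,"jaw": 1}
    - {"dx": -14,"dy": 0,"dz": -2,"turn": 0,"jaw": 1}
    - {"dx": -20,"dy": 0,"dz": -3,"turn": 0,"jaw": 1}
    - {"dx": -26,"dy": 0,"dz": -3,"turn": 0,"jaw": 1}
    - {"dx": -26,"dy": 0,"dz": -3,"turn": 0,"jaw": 1}

```text
time: 16.25
tool_pos: [0.5773, 0.1692, 0.1656]
tool_rot: [0.001, 0.24, 0.971, -0.0]
contact_force: [-3.1, 0.3, 1.3]
gripper_width: 0.468
grasp_force: 68.2
```

```bash
python3 -c "
from h import *
rel()"; python3 tilt.py
```

```text
16.25 rel [ 4.650e+01 -1.000e-01  1.656e+02] yaw 152.18 F [ 2.8 -1.2  1.3] w 0.468 j [ 0.16  0.06  1.75 -0.    1.33 -0.92]
scene 0.95 628 [272. 210. 300. 243.] IoU [(0.68, 0.05, 85), (0.64, 0.07, 80), (0.6, 0.14, 90)] outside [(0.68, 0.05, 85), (0.64, 0.07, 80), (0.55, 0.12, 75)]
wrist 0.94 9911 [206. 181. 305. 298.] IoU [(0.82, 0.01, 80), (0.78, 0.0, 85), (0.72, 0.11, 75)] outside [(0.78, 0.0, 85), (0.72, 0.0, 90), (0.66, 0.0, 95)]
[0.5773 0.1692 0.1656] [-3.1  0.3  1.3] 0.4675954638164094 16.25
```

Emit:
apply_moves:
  series:
    - {"dx": -4,"dy": 0,"dz": 0,"turn": 0,"jaw": 1}
    - {"dx": -8,"dy": 0,"dz": 0,"turn": 0,"jaw": 1}
    - {"dx": -12,"dy": 0,"dz": 0,"turn": 0,"jaw": 1}
    - {"dx": -12,"dy": 0,"dz": 0,"turn": 0,"jaw": 1}
    - {"dx": -12,"dy": 0,"dz": -8,"turn": 0,"jaw": 1}

```text
time: 16.97
tool_pos: [0.5861, 0.1635, 0.1709]
tool_rot: [-0.001, 0.24, 0.971, -0.001]
contact_force: [0.7, -1.2, -3.4]
gripper_width: 0.466
grasp_force: 67.6
```

Emit:
apply_moves:
  series:
    - {"dx": 0,"dy": 0,"dz": -8,"turn": 0,"jaw": 1}
    - {"dx": 0,"dy": 0,"dz": -18,"turn": 0,"jaw": 1}
    - {"dx": -10,"dy": 0,"dz": -24,"turn": 0,"jaw": 1}
    - {"dx": -22,"dy": 0,"dz": -24,"turn": 0,"jaw": 1}
    - {"dx": -30,"dy": 0,"dz": -24,"turn": 0,"jaw": 1}

```text
time: 17.38
tool_pos: [0.6153, 0.1494, 0.1986]
tool_rot: [0.002, 0.24, 0.971, 0.0]
contact_force: [-0.1, -0.5, -3.7]
gripper_width: 0.468
grasp_force: 67.6
```

Emit:
apply_moves:
  series:
    - {"dx": 0,"dy": 0,"dz": 0,"turn": 0,"jaw": 1}
    - {"dx": 0,"dy": 0,"dz": 0,"turn": 0,"jaw": 1}
    - {"dx": 0,"dy": 0,"dz": 0,"turn": 0,"jaw": 1}
    - {"dx": 0,"dy": 0,"dz": 0,"turn": 0,"jaw": 1}
    - {"dx": 0,"dy": 0,"dz": 0,"turn": 0,"jaw": 1}

```text
time: 17.8
tool_pos: [0.6128, 0.1504, 0.1968]
tool_rot: [-0.0, 0.24, 0.971, -0.0]
contact_force: [-0.5, 0.4, -3.4]
gripper_width: 0.469
grasp_force: 67.6
```

```bash
python3 -c "
from h import *
rel()
f=grab_frame('wrist');g=grab_frame('scene')
c=np.round(proj(g,state()['tool_pos'])[0]).astype(int)
a=g['pixels'][c[1]-30:c[1]+60,c[0]-45:c[0]+45]
im=np.hstack([cv2.resize(f['pixels'][134:384,130:380],(390,390)),cv2.resize(a,(390,390),interpolation=0)])
cv2.imwrite('pics/u1.png',im[:,:,::-1])
"; python3 tilt.py
```

```text
17.8 rel [  6.4  -0.  196.8] yaw 152.24 F [ 0.6  0.1 -3.4] w 0.469 j [ 0.12  0.1   1.65  0.    1.39 -0.96]
scene 0.41 616 [168. 104. 189. 137.] IoU [(0.0, 1.0, 125), (0.0, 1.0, 120), (0.0, 1.0, 115)] outside [(0.0, 1.0, -9), (0.0, 1.0, -4), (0.0, 1.0, 0)]
wrist 0.59 10306 [203. 176. 306. 301.] IoU [(0.82, 0.04, 80), (0.81, 0.0, 85), (0.75, 0.0, 90)] outside [(0.81, 0.0, 85), (0.75, 0.0, 90), (0.69, 0.0, 95)]
top 0.38 63 [197. 185. 223. 205.] IoU [(0.08, 0.22, 85), (0.07, 0.24, 80), (0.06, 0.35, 90)] outside [(0.08, 0.22, 85), (0.07, 0.24, 80), (0.06, 0.35, 75)]
[0.613  0.1505 0.1971] [-0.9 -1.  -3.6] 0.4700617215579946 17.9
```

View pics/u1.png

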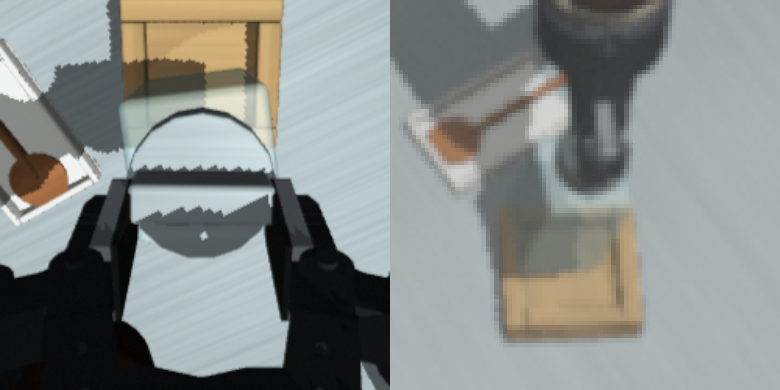

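The jar now stands almost upright over the stand. In the left half its body square is turned about 9° against the bar (edge (130,103)–(265,72)), and in the right half it hangs above the stand. I fit the pose for the insertion.

```bash
python3 - <<'E'
from tilt import *
import itertools
f=grab_frame("wrist");s=state();m=spotter.outline_of(f,"jar")[0]["region"]
B,D,K=model();res=[]
# ignore rows below pads
for t,ox,oz,r in itertools.product(np.radians([76,79,82,85,88,91]),[-.012,-.009,-.006,-.003,0],[.008,.012,.016],np.radians([-6,0,6,10,14])):
    k=np.zeros((384,512),np.uint8);c,n=np.cos(r),np.sin(r)
    for i,P in enumerate((B,D,K)):
        P=P@np.array([[1,0,0],[0,c,n],[0,-n,c]]) if i==0 else P
        cv2.fillConvexPoly(k,cv2.convexHull(np.round(proj(f,toworld(P,s,t,np.array([ox,0,oz])))).astype(np.int32)),1)
    k=k>0;w=slice(160,315);res.append((round(float((m&k)[w].sum()/(m|k)[w].sum()),3),round(np.degrees(t)),ox,oz,round(np.degrees(r))))
for r in sorted(res,reverse=True)[:10]:print(r)
E
```

```text
(0.915, 79, 0, 0.016, 6)
(0.901, 79, 0, 0.016, 0)
(0.897, 79, 0, 0.016, 10)
(0.88, 82, 0, 0.016, 6)
(0.878, 82, 0, 0.016, 0)
(0.875, 82, -0.003, 0.016, 6)
(0.875, 79, 0, 0.016, 14)
(0.873, 79, 0, 0.016, -6)
(0.871, 82, -0.003, 0.016, 0)
(0.87, 82, 0, 0.016, 10)
```

Emit:
apply_moves:
  series:
    - {"dx": 5,"dy": 1,"dz": 0,"turn": 0.04,"jaw": 1}
    - {"dx": 10,"dy": 2,"dz": 3,"turn": 0.09,"jaw": 1}
    - {"dx": 15,"dy": 3,"dz": 8,"turn": 0.13,"jaw": 1}
    - {"dx": 15,"dy": 3,"dz": 13,"turn": 0.13,"jaw": 1}
    - {"dx": 15,"dy": 3,"dz": 16,"turn": 0.13,"jaw": 1}

```text
time: 18.72
tool_pos: [0.6011, 0.16, 0.1806]
tool_rot: [-0.0, 0.302, 0.953, -0.0]
contact_force: [-0.1, 0.2, -4.4]
gripper_width: 0.466
grasp_force: 67.6
```

Emit:
apply_moves:
  series:
    - {"dx": 0,"dy": 0,"dz": 0,"turn": 0,"jaw": 1}
    - {"dx": 0,"dy": 0,"dz": 3,"turn": 0,"jaw": 1}
    - {"dx": 0,"dy": 0,"dz": 7,"turn": 0,"jaw": 1}
    - {"dx": 0,"dy": 0,"dz": 11,"turn": 0,"jaw": 1}
    - {"dx": 0,"dy": 0,"dz": 14,"turn": 0,"jaw": 1}

```text
time: 19.13
tool_pos: [0.6014, 0.1598, 0.1667]
tool_rot: [-0.0, 0.303, 0.953, -0.0]
contact_force: [-0.9, 0.9, -3.9]
gripper_width: 0.465
grasp_force: 67.6
```

Emit:
apply_moves:
  series:
    - {"dx": 0,"dy": 0,"dz": 0,"turn": 0,"jaw": 1}
    - {"dx": 0,"dy": 0,"dz": 0,"turn": 0,"jaw": 1}
    - {"dx": 0,"dy": 0,"dz": 0,"turn": 0,"jaw": 1}

```text
time: 19.38
tool_pos: [0.6015, 0.1599, 0.1674]
tool_rot: [0.0, 0.303, 0.953, 0.0]
contact_force: [0.3, -0.1, -3.9]
gripper_width: 0.47
grasp_force: 67.6
```

```bash
python3 -c "
from h import *
rel()"; python3 tilt.py|head -1
```

```text
19.38 rel [ 20.8   3.1 167.4] yaw 144.78 F [-0.3  0.  -3.9] w 0.47 j [ 0.14  0.11  1.69 -0.    1.34 -0.82]
scene 0.57 553 [265. 210. 290. 243.] IoU [(0.61, 0.08, 85), (0.55, 0.17, 90), (0.54, 0.12, 80)] outside [(0.61, 0.08, 85), (0.54, 0.12, 80), (0.46, 0.17, 75)]
```

Emit:
apply_moves:
  series:
    - {"dx": 0,"dy": 0,"dz": 3,"turn": 0,"jaw": 1}
    - {"dx": 0,"dy": 0,"dz": 6,"turn": 0,"jaw": 1}
    - {"dx": 0,"dy": 0,"dz": 8,"turn": 0,"jaw": 1}
    - {"dx": 0,"dy": 0,"dz": 8,"turn": 0,"jaw": 1}
    - {"dx": 0,"dy": 0,"dz": 8,"turn": 0,"jaw": 1}

```text
time: 20.1
tool_pos: [0.6012, 0.1599, 0.1588]
tool_rot: [-0.0, 0.303, 0.953, -0.0]
contact_force: [0.4, -0.2, -2.3]
gripper_width: 0.468
grasp_force: 67.6
```

Emit:
apply_moves:
  series:
    - {"dx": 0,"dy": 0,"dz": 2,"turn": 0,"jaw": 1}
    - {"dx": -3,"dy": 0,"dz": 4,"turn": 0,"jaw": 1}
    - {"dx": -6,"dy": 0,"dz": 4,"turn": 0,"jaw": 1}
    - {"dx": -9,"dy": 0,"dz": 4,"turn": 0,"jaw": 1}
    - {"dx": -9,"dy": 0,"dz": 4,"turn": 0,"jaw": 1}

```text
time: 20.52
tool_pos: [0.6088, 0.1546, 0.1551]
tool_rot: [-0.001, 0.303, 0.953, -0.0]
contact_force: [-2.5, 1.3, -3.8]
gripper_width: 0.469
grasp_force: 67.6
```

```bash
python3 -c "
from h import *
rel()"; python3 tilt.py|head -2
```

```text
20.52 rel [ 11.9   1.7 155.1] yaw 144.75 F [ 2.8 -0.  -3.8] w 0.469 j [ 0.13  0.13  1.69  0.    1.32 -0.83]
scene 0.6 537 [264. 214. 289. 246.] IoU [(0.6, 0.11, 90), (0.6, 0.07, 85), (0.52, 0.18, 95)] outside [(0.6, 0.07, 85), (0.6, 0.11, 90), (0.5, 0.15, 80)]
wrist 0.84 10475 [205. 174. 305. 296.] IoU [(0.82, 0.0, 85), (0.77, 0.07, 80), (0.76, 0.0, 90)] outside [(0.82, 0.0, 85), (0.76, 0.0, 90), (0.7, 0.0, 95)]
```

Emit:
apply_moves:
  series:
    - {"dx": -3,"dy": 0,"dz": 0,"turn": 0,"jaw": 1}
    - {"dx": -6,"dy": 0,"dz": 0,"turn": 0,"jaw": 1}
    - {"dx": -9,"dy": 0,"dz": 1,"turn": 0,"jaw": 1}
    - {"dx": -11,"dy": 0,"dz": 2,"turn": 0,"jaw": 1}
    - {"dx": -11,"dy": 0,"dz": 2,"turn": 0,"jaw": 1}

```text
time: 21.23
tool_pos: [0.6181, 0.1482, 0.1532]
tool_rot: [-0.0, 0.303, 0.953, 0.0]
contact_force: [-2.9, 1.3, -2.5]
gripper_width: 0.472
grasp_force: 66.8
```

```bash
python3 -c "
from h import *
rel()"; python3 tilt.py|head -2
```

```text
21.23 rel [  0.7   0.4 153.2] yaw 144.74 F [ 3.1 -0.2 -2.5] w 0.472 j [ 0.12  0.15  1.67  0.    1.32 -0.84]
scene 0.9 592 [263. 212. 288. 248.] IoU [(0.67, 0.09, 95), (0.64, 0.13, 90), (0.61, 0.11, 100)] outside [(0.67, 0.09, 95), (0.61, 0.11, 100), (0.64, 0.13, 90)]
wrist 0.56 11516 [204. 159. 307. 293.] IoU [(0.83, 0.01, 90), (0.78, 0.08, 85), (0.77, 0.0, 95)] outside [(0.77, 0.0, 95), (0.71, 0.0, 100), (0.65, 0.0, 105)]
```

Emit:
apply_moves:
  series:
    - {"dx": 0,"dy": 0,"dz": 1,"turn": 0,"jaw": 1}
    - {"dx": 0,"dy": 0,"dz": 2,"turn": 0,"jaw": 1}
    - {"dx": 0,"dy": 0,"dz": 3,"turn": 0,"jaw": 1}
    - {"dx": 0,"dy": 0,"dz": 3,"turn": 0,"jaw": 1}
    - {"dx": 0,"dy": 0,"dz": 3,"turn": 0,"jaw": 1}

```text
time: 21.95
tool_pos: [0.6181, 0.1483, 0.1509]
tool_rot: [0.0, 0.303, 0.953, 0.0]
contact_force: [-2.9, 0.6, 0.5]
gripper_width: 0.47
grasp_force: 67.0
```

```bash
python3 -c "
from h import *
rel()"; python3 tilt.py|head -2
```

```text
21.95 rel [  0.7   0.5 150.9] yaw 144.77 F [ 2.9 -0.8  0.5] w 0.47 j [ 0.12  0.15  1.67 -0.    1.31 -0.84]
scene 0.66 535 [262. 215. 285. 247.] IoU [(0.65, 0.07, 95), (0.59, 0.12, 90), (0.56, 0.11, 100)] outside [(0.65, 0.07, 95), (0.56, 0.11, 100), (0.59, 0.12, 90)]
wrist 0.78 11526 [203. 155. 307. 295.] IoU [(0.83, 0.01, 90), (0.78, 0.08, 85), (0.77, 0.0, 95)] outside [(0.77, 0.0, 95), (0.71, 0.0, 100), (0.65, 0.0, 105)]
```

Emit:
apply_moves:
  series:
    - {"dx": 0,"dy": 0,"dz": 0,"turn": 0,"jaw": 0.3}
    - {"dx": 0,"dy": 0,"dz": 0,"turn": 0,"jaw": 0}
    - {"dx": 0,"dy": 0,"dz": 0,"turn": 0,"jaw": 0}
    - {"dx": 0,"dy": 0,"dz": 0,"turn": 0,"jaw": 0}
    - {"dx": 0,"dy": 0,"dz": 0,"turn": 0,"jaw": 0}

```text
time: 22.67
tool_pos: [0.6181, 0.1483, 0.1505]
tool_rot: [0.0, 0.303, 0.953, 0.0]
contact_force: [-0.2, -1.2, 0.4]
gripper_width: 1.0
grasp_force: 0.0
```

Emit:
apply_moves:
  series:
    - {"dx": 0,"dy": 0,"dz": -10,"turn": 0,"jaw": 0}
    - {"dx": 0,"dy": 0,"dz": -25,"turn": 0,"jaw": 0}
    - {"dx": 0,"dy": 0,"dz": -40,"turn": 0,"jaw": 0}
    - {"dx": 0,"dy": 0,"dz": -55,"turn": 0,"jaw": 0}
    - {"dx": 0,"dy": 0,"dz": -60,"turn": 0,"jaw": 0}

```text
time: 23.08
tool_pos: [0.6197, 0.1487, 0.2156]
tool_rot: [0.003, 0.303, 0.953, 0.001]
contact_force: [-0.5, -0.2, 0.5]
gripper_width: 1.001
grasp_force: 0.0
```

Emit:
apply_moves:
  series:
    - {"dx": 0,"dy": 0,"dz": 0,"turn": 0,"jaw": 0}
    - {"dx": 0,"dy": 0,"dz": 0,"turn": 0,"jaw": 0}
    - {"dx": 0,"dy": 0,"dz": 0,"turn": 0,"jaw": 0}
    - {"dx": 0,"dy": 0,"dz": 0,"turn": 0,"jaw": 0}
    - {"dx": 0,"dy": 0,"dz": 0,"turn": 0,"jaw": 0}

```text
time: 23.5
tool_pos: [0.6172, 0.1483, 0.209]
tool_rot: [-0.001, 0.303, 0.953, -0.0]
contact_force: [-1.5, 0.1, -0.1]
gripper_width: 1.002
grasp_force: 0.0
```

```bash
python3 -c "
from h import *
rel()
f=grab_frame('wrist');g=grab_frame('scene');p=state()['tool_pos'];y=2*np.arctan2(state()['tool_rot'][2],state()['tool_rot'][1])
np.savez('w5.npz',mtx=f['mtx'],camera_from_world=f['camera_from_world'],p=p,y=y)
c=np.round(proj(g,[.6185,.1475,.08])[0]).astype(int)
a=g['pixels'][c[1]-45:c[1]+45,c[0]-45:c[0]+45]
im=np.hstack([f['pixels'][84:384,60:440],cv2.resize(a,(300,300),interpolation=0)])
cv2.imwrite('pics/u2.png',im[:,:,::-1])
for t in('jar','cap_grip','stand'):
    m=mask(f,t,.3)
    if m is not None: print(t,np.round(cen(m),1),rect(f,m,.142))
"
```

```text
23.5 rel [1.60e+00 1.00e-01 2.09e+02] yaw 144.78 F [ 1.4 -0.6 -0.1] w 1.002 j [ 0.12  0.1   1.63 -0.    1.41 -0.84]
jar [258.1 199.4] (array([607. , 155.6]), array([46.1, 67.2]), 61.4)
cap_grip [258.2 218.3] (array([615.3, 150.1]), array([43.3, 46.6]), 54.8)
stand [260.9 152.9] (array([591.3, 167. ]), array([58.8, 59.4]), 62.1)
```

View pics/u2.png

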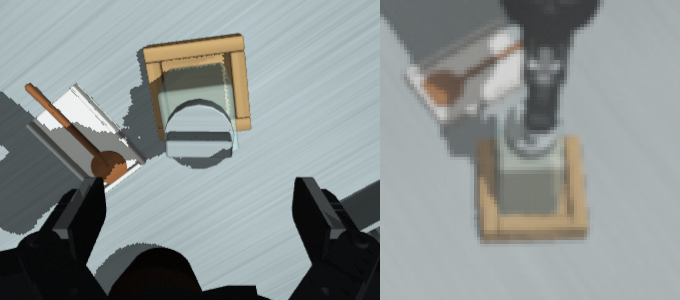

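The jar stands upright, seated in the stand: in the left half its bar is at crop (167..232, 133..153), level with the tool's y. The right half shows the body between the rails. I locate the bar precisely from the pixels.

```bash
python3 - <<'E'
from h import *
for i in range(3): f=grab_frame("wrist")
s=state();p=s["tool_pos"];q=s["tool_rot"];y=2*np.arctan2(q[2],q[1]);X=np.array([np.cos(y),np.sin(y)]);Y=np.array([np.sin(y),-np.cos(y)])
g=cv2.cvtColor(f["pixels"],cv2.COLOR_RGB2GRAY).astype(int)
for c in(235,258,282):print(c,[(r,int(np.median(g[r,c-1:c+2]))) for r in range(180,256,2)])
print([(c,int(g[222,c])) for c in range(216,304,2)])
print(p,np.degrees(y))
for r in(214,218,222,226,230,234,238):
    for z in(.128,.146):
        d=onz(f,(258,r),z)[:2]-p[:2];print(r,z,np.round([d@X*1e3,d@Y*1e3],1))
m=mask(f,"cap_grip",.3);ys,xs=np.nonzero(m);print(xs.min(),xs.max(),ys.min(),ys.max())
for uv in((xs.min(),218),(xs.max(),218),(258,ys.min()),(258,ys.max())):
    d=onz(f,uv,.128)[:2]-p[:2];print(uv,np.round([d@X*1e3,d@Y*1e3],1))
E
```

```text
235 [(180, 171), (182, 173), (184, 173), (186, 171), (188, 171), (190, 107), (192, 55), (194, 60), (196, 186), (198, 183), (200, 190), (202, 189), (204, 184), (206, 186), (208, 186), (210, 188), (212, 187), (214, 87), (216, 69), (218, 71), (220, 70), (222, 84), (224, 169), (226, 186), (228, 183), (230, 182), (232, 182), (234, 184), (236, 184), (238, 174), (240, 99), (242, 104), (244, 189), (246, 187), (248, 186), (250, 191), (252, 191), (254, 187)]
258 [(180, 163), (182, 63), (184, 66), (186, 78), (188, 194), (190, 190), (192, 186), (194, 184), (196, 181), (198, 184), (200, 189), (202, 190), (204, 184), (206, 186), (208, 186), (210, 188), (212, 188), (214, 110), (216, 68), (218, 71), (220, 71), (222, 83), (224, 164), (226, 186), (228, 185), (230, 182), (232, 182), (234, 182), (236, 183), (238, 177), (240, 91), (242, 86), (244, 86), (246, 84), (248, 85), (250, 93), (252, 186), (254, 190)]
282 [(180, 173), (182, 173), (184, 172), (186, 173), (188, 171), (190, 164), (192, 108), (194, 89), (196, 157), (198, 193), (200, 190), (202, 192), (204, 186), (206, 189), (208, 186), (210, 189), (21
[... 557 characters left out ...]
 81), (272, 79), (274, 81), (276, 82), (278, 80), (280, 81), (282, 80), (284, 79), (286, 77), (288, 67), (290, 82), (292, 172), (294, 205), (296, 176), (298, 192), (300, 192), (302, 192)]
[0.61775859 0.14841379 0.21026642] 144.7746443985613
214 0.128 [-0.6  0.1]
214 0.146 [6.8 0.1]
218 0.128 [-3.5  0.1]
218 0.146 [4.2 0.1]
222 0.128 [-6.4  0.1]
222 0.146 [1.5 0.1]
226 0.128 [-9.4  0.1]
226 0.146 [-1.2  0.1]
230 0.128 [-12.4   0.1]
230 0.146 [-3.9  0.1]
234 0.128 [-15.4   0.1]
234 0.146 [-6.7  0.1]
238 0.128 [-18.4   0.1]
238 0.146 [-9.4  0.1]
223 292 182 251
(np.int64(223), 218) [ -3.5 -23.5]
(np.int64(292), 218) [-3.5 23. ]
(258, np.int64(182)) [21.8  0.1]
(258, np.int64(251)) [-28.4   0.1]
```

Emit:
apply_moves:
  series:
    - {"dx": -2,"dy": 0,"dz": 0,"turn": 0.1,"jaw": 0}
    - {"dx": -4,"dy": 0,"dz": 0,"turn": 0.22,"jaw": 0}
    - {"dx": -4.8,"dy": 0,"dz": 0,"turn": 0.34,"jaw": 0}
    - {"dx": -4.8,"dy": 0,"dz": 0,"turn": 0.45,"jaw": 0}
    - {"dx": -4.8,"dy": 0,"dz": 0,"turn": 0.55,"jaw": 0}

```text
time: 24.37
tool_pos: [0.6217, 0.1456, 0.2103]
tool_rot: [0.0, 0.552, 0.834, 0.0]
contact_force: [-0.1, -0.6, -0.3]
gripper_width: 1.003
grasp_force: 0.0
```

Emit:
apply_moves:
  series:
    - {"dx": 0,"dy": 0,"dz": 0,"turn": 0.11,"jaw": 0}
    - {"dx": 0,"dy": 0,"dz": 0,"turn": 0.22,"jaw": 0}
    - {"dx": 0,"dy": 0,"dz": 0,"turn": 0.33,"jaw": 0}
    - {"dx": 0,"dy": 0,"dz": 0,"turn": 0.44,"jaw": 0}
    - {"dx": 0,"dy": 0,"dz": 0,"turn": 0.55,"jaw": 0}

```text
time: 24.78
tool_pos: [0.6217, 0.1456, 0.2104]
tool_rot: [0.0, 0.758, 0.652, 0.0]
contact_force: [0.1, 0.2, 0.0]
gripper_width: 1.002
grasp_force: 0.0
```

Emit:
apply_moves:
  series:
    - {"dx": 0,"dy": 0,"dz": 0,"turn": 0.12,"jaw": 0}
    - {"dx": 0,"dy": 0,"dz": 0,"turn": 0.24,"jaw": 0}
    - {"dx": 0,"dy": 0,"dz": 0,"turn": 0.36,"jaw": 0}
    - {"dx": 0,"dy": 0,"dz": 0,"turn": 0.44,"jaw": 0}
    - {"dx": 0,"dy": 0,"dz": 0,"turn": 0.471,"jaw": 0}

```text
time: 25.2
tool_pos: [0.6217, 0.1456, 0.2104]
tool_rot: [0.0, 0.889, 0.458, 0.0]
contact_force: [-0.7, -1.2, -0.7]
gripper_width: 1.001
grasp_force: 0.0
```

Emit:
apply_moves:
  series:
    - {"dx": 0,"dy": 0,"dz": 0,"turn": 0,"jaw": 0}
    - {"dx": 0,"dy": 0,"dz": 0,"turn": 0,"jaw": 0}
    - {"dx": 0,"dy": 0,"dz": 0,"turn": 0,"jaw": 0}
    - {"dx": 0,"dy": 0,"dz": 0,"turn": 0,"jaw": 0}
    - {"dx": 0,"dy": 0,"dz": 0,"turn": 0,"jaw": 0}

```text
time: 25.62
tool_pos: [0.6217, 0.1457, 0.2103]
tool_rot: [-0.0, 0.888, 0.46, 0.0]
contact_force: [0.1, 0.8, 0.1]
gripper_width: 1.0
grasp_force: 0.0
```

```bash
python3 - <<'E'
from h import *
f=grab_frame("wrist");rel()
g=cv2.cvtColor(f["pixels"],cv2.COLOR_RGB2GRAY).astype(int)
for r in(200,215,230):print(r,[(c,int(np.median(g[r-1:r+2,c]))) for c in range(216,302,2)])
s=state();p=s["tool_pos"];q=s["tool_rot"];y=2*np.arctan2(q[2],q[1]);X=np.array([np.cos(y),np.sin(y)]);Y=np.array([np.sin(y),-np.cos(y)])
m=mask(f,"cap_grip",.3);ys,xs=np.nonzero(m);print(xs.min(),xs.max(),ys.min(),ys.max())
for uv in((245,215),(265,215),(xs.min(),215),(xs.max(),215)):
  for z in(.128,.146):
    d=onz(f,uv,z)[:2]-p[:2];print(uv,z,np.round([d@X*1e3,d@Y*1e3],1))
E
```

```text
25.67 rel [-3.700e+00 -2.000e-01  2.103e+02] yaw 54.78 F [-0.7  0.5  0.5] w 0.999 j [ 0.11  0.11  1.62 -0.    1.41  0.73]
200 [(216, 162), (218, 160), (220, 159), (222, 136), (224, 150), (226, 115), (228, 174), (230, 179), (232, 179), (234, 181), (236, 186), (238, 190), (240, 184), (242, 187), (244, 185), (246, 187), (248, 186), (250, 143), (252, 178), (254, 183), (256, 180), (258, 179), (260, 179), (262, 178), (264, 180), (266, 176), (268, 119), (270, 89), (272, 90), (274, 137), (276, 188), (278, 185), (280, 188), (282, 192), (284, 186), (286, 186), (288, 185), (290, 162), (292, 123), (294, 132), (296, 75), (298, 73), (300, 72)]
215 [(216, 167), (218, 163), (220, 161), (222, 161), (224, 156), (226, 188), (228, 188), (230, 184), (232, 181), (234, 182), (236, 187), (238, 191), (240, 187), (242, 188), (244, 187), (246, 190), (248, 190), (250, 143), (252, 180), (254, 185), (256, 182), (258, 181), (260, 182), (262, 183), (264, 183), (266, 171), (268, 99), (270, 94), (272, 94), (274, 139), (276, 191), (278, 189), (280, 191), (282, 194), (284, 189), (286, 188), (288, 187), (290, 189), (292
[... 155 characters left out ...]
(232, 186), (234, 186), (236, 190), (238, 194), (240, 190), (242, 191), (244, 190), (246, 194), (248, 194), (250, 142), (252, 183), (254, 186), (256, 184), (258, 184), (260, 186), (262, 187), (264, 187), (266, 170), (268, 81), (270, 99), (272, 99), (274, 186), (276, 193), (278, 192), (280, 197), (282, 196), (284, 192), (286, 190), (288, 165), (290, 89), (292, 80), (294, 79), (296, 80), (298, 81), (300, 80)]
224 293 174 255
(245, 215) 0.128 [-0.2 -8.5]
(245, 215) 0.146 [ 7.3 -7.7]
(265, 215) 0.128 [-0.2  4.9]
(265, 215) 0.146 [7.3 4.5]
(np.int64(224), 215) 0.128 [ -0.2 -22.6]
(np.int64(224), 215) 0.146 [  7.3 -20.6]
(np.int64(293), 215) 0.128 [-0.2 23.7]
(np.int64(293), 215) 0.146 [ 7.3 21.7]
```

Emit:
apply_moves:
  series:
    - {"dx": 0,"dy": 0.5,"dz": 12,"turn": 0,"jaw": 0}
    - {"dx": 0,"dy": 0.5,"dz": 28,"turn": 0,"jaw": 0}
    - {"dx": 0,"dy": 0.5,"dz": 44,"turn": 0,"jaw": 0}
    - {"dx": 0,"dy": 0.5,"dz": 54,"turn": 0,"jaw": 0}
    - {"dx": 0,"dy": 0.5,"dz": 59,"turn": 0,"jaw": 0}

```text
time: 26.13
tool_pos: [0.6207, 0.1452, 0.1483]
tool_rot: [-0.001, 0.888, 0.46, -0.002]
contact_force: [-0.6, -0.1, -0.8]
gripper_width: 0.999
grasp_force: 0.0
```

Emit:
apply_moves:
  series:
    - {"dx": 0,"dy": 0,"dz": 0,"turn": 0,"jaw": 0}
    - {"dx": 0,"dy": 0,"dz": 0,"turn": 0,"jaw": 0}
    - {"dx": 0,"dy": 0,"dz": 0,"turn": 0,"jaw": 0.6}
    - {"dx": 0,"dy": 0,"dz": 0,"turn": 0,"jaw": 0.6}
    - {"dx": 0,"dy": 0,"dz": 0,"turn": 0,"jaw": 0.7}

```text
time: 26.55
tool_pos: [0.6227, 0.1454, 0.1525]
tool_rot: [0.0, 0.888, 0.46, 0.001]
contact_force: [0.0, 0.5, 0.2]
gripper_width: 0.61
grasp_force: 0.0
```

Emit:
apply_moves:
  series:
    - {"dx": 0,"dy": 0,"dz": 0,"turn": 0,"jaw": 1}
    - {"dx": 0,"dy": 0,"dz": 0,"turn": 0,"jaw": 1}
    - {"dx": 0,"dy": 0,"dz": 0,"turn": 0,"jaw": 1}
    - {"dx": 0,"dy": 0,"dz": 0,"turn": 0,"jaw": 1}

```text
time: 26.88
tool_pos: [0.6221, 0.1454, 0.1518]
tool_rot: [-0.0, 0.888, 0.46, 0.0]
contact_force: [-0.2, 0.0, 0.0]
gripper_width: 0.116
grasp_force: 61.0
```

```bash
python3 -c "
from h import *
rel();print(state()['ft_torque'])"
```

```text
26.88 rel [-4.200e+00 -1.000e-01  1.518e+02] yaw 54.77 F [ 0.2 -0.1  0. ] w 0.116 j [0.11 0.16 1.66 0.   1.32 0.73]
[ 0.01020058  0.15938728 -0.02034534]
```

Emit:
apply_moves:
  series:
    - {"dx": 0,"dy": 0,"dz": 2,"turn": 0,"jaw": 1}
    - {"dx": 0,"dy": 0,"dz": 4,"turn": 0,"jaw": 1}
    - {"dx": 0,"dy": 0,"dz": 6,"turn": 0,"jaw": 1}
    - {"dx": 0,"dy": 0,"dz": 8,"turn": 0,"jaw": 1}
    - {"dx": 0,"dy": 0,"dz": 8,"turn": 0,"jaw": 1}

```text
time: 27.3
tool_pos: [0.6225, 0.1455, 0.1448]
tool_rot: [0.0, 0.888, 0.46, 0.0]
contact_force: [-3.0, -1.3, 9.5]
gripper_width: 0.118
grasp_force: 62.7
```

Emit:
apply_moves:
  series:
    - {"dx": 0,"dy": 0,"dz": 0,"turn": 0,"jaw": 1}
    - {"dx": 0,"dy": 0,"dz": 0,"turn": 0,"jaw": 1}

```text
time: 27.47
tool_pos: [0.6225, 0.1455, 0.1451]
tool_rot: [0.0, 0.888, 0.46, 0.001]
contact_force: [-3.7, -0.4, 9.4]
gripper_width: 0.126
grasp_force: 62.4
```

```bash
python3 -c "
from h import *
rel();print(state()['ft_torque'])"
```

```text
27.47 rel [-4.500e+00  1.000e-01  1.451e+02] yaw 54.77 F [ 3.1 -2.1  9.4] w 0.126 j [0.11 0.17 1.67 0.   1.3  0.73]
[-0.03156811  0.73133934 -0.03495242]
```

Emit:
apply_moves:
  series:
    - {"dx": 0,"dy": 0,"dz": 1,"turn": 0,"jaw": 1}
    - {"dx": 0,"dy": 0,"dz": 2,"turn": 0,"jaw": 1}
    - {"dx": 0,"dy": 0,"dz": 2.5,"turn": 0,"jaw": 1}
    - {"dx": 0,"dy": 0,"dz": 2.5,"turn": 0,"jaw": 1}
    - {"dx": 0,"dy": 0,"dz": 2.5,"turn": 0,"jaw": 1}

```text
time: 27.88
tool_pos: [0.6229, 0.1455, 0.144]
tool_rot: [0.0, 0.888, 0.46, 0.001]
contact_force: [-5.7, -0.8, 13.0]
gripper_width: 0.122
grasp_force: 65.0
```

```bash
python3 -c "
from h import *
rel();print(state()['ft_torque'])"
```

```text
27.88 rel [ -4.8   0.2 144. ] yaw 54.77 F [ 4.6 -3.4 13. ] w 0.122 j [ 0.11  0.17  1.67 -0.    1.3   0.73]
[-0.18694082  1.09737004 -0.00403734]
```

Emit:
apply_moves:
  series:
    - {"dx": 0,"dy": 0,"dz": 0,"turn": 0.08,"jaw": 1}
    - {"dx": 0,"dy": 0,"dz": 0,"turn": 0.18,"jaw": 1}
    - {"dx": 0,"dy": 0,"dz": 0,"turn": 0.29,"jaw": 1}
    - {"dx": 0,"dy": 0,"dz": 0,"turn": 0.4,"jaw": 1}
    - {"dx": 0,"dy": 0,"dz": 0,"turn": 0.5,"jaw": 1}

```text
time: 28.3
tool_pos: [0.623, 0.146, 0.1444]
tool_rot: [-0.0, 0.975, 0.224, 0.001]
contact_force: [-4.9, 0.5, 15.2]
gripper_width: 0.121
grasp_force: 67.8
```

```bash
python3 -c "
from h import *
rel();print(state()['ft_torque'],state()['joint_efforts'][5])"
```

```text
28.3 rel [ -4.7   0.8 144.4] yaw 25.85 F [ 4.6 -1.8 15.2] w 0.121 j [0.11 0.17 1.67 0.   1.3  1.23]
[0.14939157 1.15836201 0.15052575] -0.7515119388699532
```

Emit:
apply_moves:
  series:
    - {"dx": 0,"dy": 0,"dz": 0,"turn": 0.1,"jaw": 1}
    - {"dx": 0,"dy": 0,"dz": 0,"turn": 0.2,"jaw": 1}
    - {"dx": 0,"dy": 0,"dz": 0,"turn": 0.3,"jaw": 1}
    - {"dx": 0,"dy": 0,"dz": 0,"turn": 0.4,"jaw": 1}
    - {"dx": 0,"dy": 0,"dz": 0,"turn": 0.5,"jaw": 1}

```text
time: 28.72
tool_pos: [0.6233, 0.1458, 0.1447]
tool_rot: [-0.0, 1.0, -0.024, 0.001]
contact_force: [-5.7, 0.1, 15.5]
gripper_width: 0.12
grasp_force: 66.5
```

```bash
python3 -c "
from h import *
rel();print(state()['ft_torque'],state()['joint_efforts'][5])"
```

```text
28.72 rel [ -5.    0.7 144.7] yaw -2.77 F [ 5.  -2.6 15.5] w 0.12 j [0.11 0.17 1.67 0.   1.3  1.73]
[0.12836856 1.15047147 0.15570285] -0.8161027729511261
```

Emit:
apply_moves:
  series:
    - {"dx": 0,"dy": 0,"dz": 0,"turn": 0.07,"jaw": 1}
    - {"dx": 0,"dy": 0,"dz": 0,"turn": 0.14,"jaw": 1}
    - {"dx": 0,"dy": 0,"dz": 0,"turn": 0.2,"jaw": 1}
    - {"dx": 0,"dy": 0,"dz": 0,"turn": 0.25,"jaw": 1}
    - {"dx": 0,"dy": 0,"dz": 0,"turn": 0.25,"jaw": 1}

```text
time: 29.13
tool_pos: [0.6231, 0.1459, 0.1447]
tool_rot: [-0.001, 0.989, -0.147, 0.001]
contact_force: [-5.9, -0.2, 15.9]
gripper_width: 0.116
grasp_force: 64.6
```

```bash
python3 -c "
from h import *
rel();print(state()['ft_torque'],state()['joint_efforts'][5])"
```

```text
29.13 rel [ -4.9   0.7 144.7] yaw -16.92 F [ 5.2 -2.9 15.9] w 0.116 j [0.11 0.17 1.67 0.   1.3  1.98]
[-0.0062527   1.1808991   0.06412469] 0.35459152422845364
```

Emit:
apply_moves:
  series:
    - {"dx": 0,"dy": 0,"dz": 0,"turn": 0.04,"jaw": 1}
    - {"dx": 0,"dy": 0,"dz": 0,"turn": 0.08,"jaw": 1}
    - {"dx": 0,"dy": 0,"dz": 0,"turn": 0.12,"jaw": 1}
    - {"dx": 0,"dy": 0,"dz": 0,"turn": 0.12,"jaw": 1}

```text
time: 29.47
tool_pos: [0.6229, 0.1471, 0.1449]
tool_rot: [-0.002, 0.979, -0.205, 0.001]
contact_force: [-6.9, 3.8, 15.7]
gripper_width: 0.119
grasp_force: 66.4
```

```bash
python3 -c "
from h import *
rel();print(state()['ft_torque'],state()['joint_efforts'][5])"
```

```text
29.47 rel [ -4.1   1.7 144.9] yaw -23.64 F [ 7.9  0.2 15.7] w 0.119 j [0.11 0.17 1.67 0.   1.3  2.1 ]
[0.71647129 1.38526292 0.76596479] 0.9865684434771538
```

Emit:
apply_moves:
  series:
    - {"dx": 0,"dy": 0,"dz": 0,"turn": -0.03,"jaw": 1}
    - {"dx": 0,"dy": 0,"dz": 0,"turn": -0.06,"jaw": 1}
    - {"dx": 0,"dy": 0,"dz": -2,"turn": -0.06,"jaw": 1}
    - {"dx": 0,"dy": 0,"dz": -4,"turn": -0.06,"jaw": 1}
    - {"dx": 0,"dy": 0,"dz": -6,"turn": -0.06,"jaw": 1}

```text
time: 29.88
tool_pos: [0.6223, 0.1466, 0.1484]
tool_rot: [-0.001, 0.984, -0.176, 0.0]
contact_force: [-2.9, 3.1, 5.6]
gripper_width: 0.122
grasp_force: 61.7
```

Emit:
apply_moves:
  series:
    - {"dx": 0,"dy": 0,"dz": 0,"turn": 0,"jaw": 1}
    - {"dx": 0,"dy": 0,"dz": 0,"turn": 0,"jaw": 1}

```text
time: 30.05
tool_pos: [0.6223, 0.1466, 0.1481]
tool_rot: [-0.001, 0.984, -0.176, 0.0]
contact_force: [-1.7, 3.0, 6.2]
gripper_width: 0.119
grasp_force: 61.7
```

```bash
python3 -c "
from h import *
rel();print(state()['ft_torque'],state()['joint_efforts'][5])"
```

```text
30.05 rel [ -3.8   0.9 148.1] yaw -20.26 F [2.9 1.9 6.2] w 0.119 j [0.11 0.17 1.67 0.   1.31 2.04]
[0.65748371 0.53083938 0.09975697] 0.09212538599967957
```

Emit:
apply_moves:
  series:
    - {"dx": 0,"dy": 0,"dz": 0,"turn": 0,"jaw": 0.7}
    - {"dx": 0,"dy": 0,"dz": 0,"turn": 0,"jaw": 0.4}
    - {"dx": 0,"dy": 0,"dz": 0,"turn": 0,"jaw": 0}
    - {"dx": 0,"dy": 0,"dz": -6,"turn": 0,"jaw": 0}
    - {"dx": 0,"dy": 0,"dz": -16,"turn": 0,"jaw": 0}

```text
time: 30.47
tool_pos: [0.621, 0.145, 0.1613]
tool_rot: [0.001, 0.984, -0.176, -0.002]
contact_force: [-0.2, 0.0, -0.2]
gripper_width: 0.82
grasp_force: 0.0
```

Emit:
apply_moves:
  series:
    - {"dx": 0,"dy": 0,"dz": -15,"turn": 0,"jaw": 0}
    - {"dx": 0,"dy": 0,"dz": -30,"turn": 0,"jaw": 0}
    - {"dx": 0,"dy": 0,"dz": -40,"turn": 0,"jaw": 0}
    - {"dx": 0,"dy": 0,"dz": -45,"turn": 0,"jaw": 0}
    - {"dx": 0,"dy": 0,"dz": -45,"turn": 0,"jaw": 0}

```text
time: 30.88
tool_pos: [0.6233, 0.1455, 0.211]
tool_rot: [-0.001, 0.984, -0.176, 0.002]
contact_force: [-0.1, -0.0, 0.5]
gripper_width: 0.999
grasp_force: 0.0
```

Emit:
apply_moves:
  series:
    - {"dx": 0,"dy": 0,"dz": 0,"turn": 0,"jaw": 0}
    - {"dx": 0,"dy": 0,"dz": 0,"turn": 0,"jaw": 0}
    - {"dx": 0,"dy": 0,"dz": 0,"turn": 0,"jaw": 0}
    - {"dx": 0,"dy": 0,"dz": 0,"turn": 0,"jaw": 0}
    - {"dx": 0,"dy": 0,"dz": 0,"turn": 0,"jaw": 0}

```text
time: 31.3
tool_pos: [0.6217, 0.1453, 0.207]
tool_rot: [0.0, 0.984, -0.176, -0.001]
contact_force: [0.3, 0.8, 0.7]
gripper_width: 1.0
grasp_force: 0.0
```

```bash
python3 - <<'E'
from h import *
for i in range(3): f=grab_frame("wrist")
rel();s=state();p=s["tool_pos"];q=s["tool_rot"];y=2*np.arctan2(q[2],q[1]);X=np.array([np.cos(y),np.sin(y)]);Y=np.array([np.sin(y),-np.cos(y)])
m=mask(f,"cap_grip",.3);ys,xs=np.nonzero(m);print(xs.min(),xs.max(),ys.min(),ys.max());w=(ys.min()+ys.max())//2
for z in(.118,.125,.128):
    A=onz(f,(xs.min(),w),z)[:2]-p[:2];B=onz(f,(xs.max(),w),z)[:2]-p[:2];print(z,"disc width",round(float((B-A)@Y*1e3),1),"centre",round(float((A+B)@Y*5e2),1))
for r in("jar","stand"):
    mm=mask(f,r,.3)
    if mm is not None: print(r,rect(f,mm,.1 if r=="jar" else .026),np.round(cen(mm)))
g=cv2.cvtColor(f["pixels"],cv2.COLOR_RGB2GRAY).astype(int)
for r in range(w-12,w+20,8):print(r,g[r,xs.min()-4:xs.max()+6:2].tolist())
np.savez("w6.npz",im=f["pixels"],mtx=f["mtx"],camera_from_world=f["camera_from_world"],p=p,y=y)
E
```

```text
31.45 rel [ -4.1  -0.3 207.5] yaw -20.3 F [-0.1  0.3 -0.6] w 0.999 j [0.11 0.11 1.62 0.   1.41 2.04]
221 290 176 256
0.118 disc width 48.0 centre -2.5
0.125 disc width 46.4 centre -2.5
0.128 disc width 45.7 centre -2.4
jar (array([621.2, 147.7]), array([56.5, 87.6]), 58.2) [257. 196.]
204 [163, 166, 151, 153, 197, 192, 190, 193, 197, 199, 81, 84, 82, 83, 82, 60, 81, 80, 79, 80, 82, 83, 83, 85, 72, 86, 87, 85, 85, 85, 86, 88, 86, 85, 86, 91, 63, 157, 155, 162]
212 [158, 191, 165, 197, 196, 192, 189, 189, 194, 196, 192, 146, 129, 92, 83, 58, 81, 80, 80, 81, 82, 83, 83, 85, 72, 87, 87, 85, 86, 84, 154, 192, 189, 188, 187, 188, 185, 127, 158, 170]
220 [192, 208, 214, 193, 147, 190, 188, 188, 190, 194, 190, 190, 189, 190, 190, 67, 79, 80, 80, 81, 81, 82, 84, 85, 73, 86, 85, 86, 84, 84, 180, 192, 188, 187, 186, 188, 183, 164, 167, 168]
228 [192, 202, 207, 212, 193, 190, 187, 185, 188, 191, 189, 187, 188, 187, 190, 158, 192, 190, 188, 187, 186, 186, 184, 166, 89, 85, 86, 86, 84, 83, 180, 191, 188, 185, 185, 154, 188, 188, 180, 173]
```

Emit:
apply_moves:
  series:
    - {"dx": 0,"dy": 0,"dz": 0,"turn": 0,"jaw": 1}
    - {"dx": 0,"dy": 0,"dz": 8,"turn": 0,"jaw": 1}
    - {"dx": 0,"dy": 0,"dz": 18,"turn": 0,"jaw": 1}
    - {"dx": 0,"dy": 0,"dz": 27,"turn": 0,"jaw": 1}
    - {"dx": 0,"dy": 0,"dz": 32,"turn": 0,"jaw": 1}

```text
time: 32.02
tool_pos: [0.6209, 0.1452, 0.173]
tool_rot: [0.0, 0.984, -0.176, -0.002]
contact_force: [-0.7, -0.1, -0.8]
gripper_width: 0.299
grasp_force: 0.0
```

Emit:
apply_moves:
  series:
    - {"dx": 0,"dy": 0,"dz": 2,"turn": 0,"jaw": 1}
    - {"dx": 0,"dy": 0,"dz": 5,"turn": 0,"jaw": 1}
    - {"dx": 0,"dy": 0,"dz": 8,"turn": 0,"jaw": 1}
    - {"dx": 0,"dy": 0,"dz": 8,"turn": 0,"jaw": 1}
    - {"dx": 0,"dy": 0,"dz": 8,"turn": 0,"jaw": 1}

```text
time: 32.43
tool_pos: [0.6222, 0.1454, 0.1679]
tool_rot: [-0.0, 0.984, -0.176, 0.0]
contact_force: [0.0, -0.1, -0.7]
gripper_width: 0.0
grasp_force: 0.0
```

```bash
python3 -c "
from h import *
rel();print(state()['ft_torque'])"
```

```text
32.43 rel [-4.200e+00 -1.000e-01  1.679e+02] yaw -20.29 F [-0.1 -0.1 -0.7] w 0.0 j [0.11 0.15 1.65 0.   1.34 2.04]
[-8.17265529e-05  1.24855199e-02 -5.57918520e-02]
```

Fingers shut with no contact yet. I go down about 6 mm to touch, then press.

Emit:
apply_moves:
  series:
    - {"dx": 0,"dy": 0,"dz": 2,"turn": 0,"jaw": 1}
    - {"dx": 0,"dy": 0,"dz": 4,"turn": 0,"jaw": 1}
    - {"dx": 0,"dy": 0,"dz": 6,"turn": 0,"jaw": 1}
    - {"dx": 0,"dy": 0,"dz": 8,"turn": 0,"jaw": 1}
    - {"dx": 0,"dy": 0,"dz": 8,"turn": 0,"jaw": 1}

```text
time: 32.85
tool_pos: [0.6225, 0.1455, 0.161]
tool_rot: [-0.0, 0.984, -0.176, 0.0]
contact_force: [-2.4, -0.5, 6.4]
gripper_width: 0.001
grasp_force: 3.2
```

```bash
python3 -c "
from h import *
rel();print(state()['ft_torque'])"
```

```text
32.85 rel [-4.50e+00  1.00e-01  1.61e+02] yaw -20.29 F [ 1.9 -1.5  6.4] w 0.001 j [0.11 0.15 1.66 0.   1.33 2.04]
[-0.02405896  0.3046031  -0.01052681]
```

Emit:
apply_moves:
  series:
    - {"dx": 0,"dy": 0,"dz": 2,"turn": 0,"jaw": 1}
    - {"dx": 0,"dy": 0,"dz": 4,"turn": 0,"jaw": 1}
    - {"dx": 0,"dy": 0,"dz": 6,"turn": 0,"jaw": 1}
    - {"dx": 0,"dy": 0,"dz": 6,"turn": 0,"jaw": 1}
    - {"dx": 0,"dy": 0,"dz": 6,"turn": 0,"jaw": 1}

```text
time: 33.27
tool_pos: [0.623, 0.1455, 0.1565]
tool_rot: [-0.0, 0.984, -0.176, 0.001]
contact_force: [-3.2, -1.0, 9.4]
gripper_width: -0.001
grasp_force: 4.7
```

```bash
python3 -c "
from h import *
rel();print(state()['ft_torque'])"
```

```text
33.27 rel [ -4.9   0.3 156.5] yaw -20.29 F [ 2.4 -2.4  9.4] w -0.001 j [ 0.11  0.16  1.66 -0.    1.32  2.04]
[-0.07224622  0.55218723  0.00778794]
```

Emit:
apply_moves:
  series:
    - {"dx": 0,"dy": 0,"dz": 2,"turn": 0,"jaw": 1}
    - {"dx": 0,"dy": 0,"dz": 4,"turn": 0,"jaw": 1}
    - {"dx": 0,"dy": 0,"dz": 6,"turn": 0,"jaw": 1}
    - {"dx": 0,"dy": 0,"dz": 6,"turn": 0,"jaw": 1}
    - {"dx": 0,"dy": 0,"dz": 6,"turn": 0,"jaw": 1}

```text
time: 33.68
tool_pos: [0.6248, 0.1457, 0.1551]
tool_rot: [-0.001, 0.984, -0.176, 0.004]
contact_force: [-6.3, -1.3, 21.5]
gripper_width: 0.004
grasp_force: 11.0
```

```bash
python3 -c "
from h import *
rel();print(state()['ft_torque'])"
```

```text
33.68 rel [ -6.4   1.3 155.1] yaw -20.28 F [ 5.  -4.1 21.5] w 0.004 j [ 0.11  0.16  1.66 -0.    1.31  2.04]
[-0.10286873  1.27472535  0.00658159]
```

The cap is on its hard bottom (21.5 N). Coming away.

Emit:
apply_moves:
  series:
    - {"dx": 0,"dy": 0,"dz": -6,"turn": 0,"jaw": 1}
    - {"dx": 0,"dy": 0,"dz": -14,"turn": 0,"jaw": 1}
    - {"dx": 0,"dy": 0,"dz": -24,"turn": 0,"jaw": 1}
    - {"dx": 0,"dy": 0,"dz": -40,"turn": 0,"jaw": 1}
    - {"dx": 0,"dy": 0,"dz": -56,"turn": 0,"jaw": 1}

```text
time: 34.1
tool_pos: [0.6215, 0.1453, 0.2034]
tool_rot: [0.0, 0.984, -0.176, -0.001]
contact_force: [0.4, 0.1, -0.3]
gripper_width: 0.002
grasp_force: 0.0
```

Emit:
apply_moves:
  series:
    - {"dx": 0,"dy": 0,"dz": 0,"turn": 0,"jaw": 1}
    - {"dx": 0,"dy": 0,"dz": 0,"turn": 0,"jaw": 1}
    - {"dx": 0,"dy": 0,"dz": 0,"turn": 0,"jaw": 1}
    - {"dx": 0,"dy": 0,"dz": 0,"turn": 0,"jaw": 1}
    - {"dx": 0,"dy": 0,"dz": 0,"turn": 0,"jaw": 1}

```text
time: 34.52
tool_pos: [0.6213, 0.1453, 0.2021]
tool_rot: [0.0, 0.984, -0.176, -0.001]
contact_force: [0.1, -0.3, -1.2]
gripper_width: -0.003
grasp_force: 0.0
```

```bash
python3 - <<'E'
from h import *
for i in range(3): f=grab_frame("wrist")
rel();s=state();p=s["tool_pos"];q=s["tool_rot"];y=2*np.arctan2(q[2],q[1]);Y=np.array([np.sin(y),-np.cos(y)])
m=mask(f,"cap_grip",.3)
if m is not None:
    ys,xs=np.nonzero(m);w=(ys.min()+ys.max())//2;print(xs.min(),xs.max(),ys.min(),ys.max())
    A=onz(f,(xs.min(),w),.128);B=onz(f,(xs.max(),w),.128);print("disc width at .128",round(float((B-A)[:2]@Y*1e3),1),np.round((A+B)/2,4))
mj=mask(f,"jar",.3)
if mj is not None:print(rect(f,mj,.1))
print(ticket.job_done())
E
```

```text
34.67 rel [ -3.9  -0.4 202.9] yaw -20.29 F [-0.4  1.  -0.5] w 0.0 j [ 0.11  0.12  1.62 -0.    1.4   2.04]
220 291 179 247
disc width at .128 45.8 [0.6266 0.1459 0.128 ]
(array([624.9, 145.3]), array([56.4, 78.4]), 57.5)
the job is handed in; nothing more can be done
None
```

The jar stands in the stand with its cap turned to the hard stop and let go, the press-down check reached the bottom of the spring at 21.5 N, and I handed the job in at 34.7 s; the verdict was not shown, the locked state is inferred from forces and image measurements, and I viewed 11 pictures against the limit of 10.

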